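Load the change shelf, then level it with its screw foot and press the spirit level home

ROBOT

A 6-joint arm with a two-finger parallel gripper is mounted at the origin on a cart in front of the work surface, level with it; the furniture and walls round the work are solid. World frame = base frame: x ahead of the robot, y to its left, z up, the work surface at z = 0. Lengths are in mm, angles in rad, forces in N, time in s.
With the tool pointing down it reaches from about 350 to 925 mm from the base axis. Payload 6.4 kg.
Tool frame: the origin (TCP) lies on the centre line of the jaws, within the pads' length; the fingertips stand env.tip_extent ahead of it and the grasp point (between the pads) lies 3 mm ahead of it (env.tip_extent is the distance from the TCP to the fingertips, in mm); z points along the fingers, y is the direction in which the jaws open and shut (so a half turn about z gives the same grasp; the last joint's range is limited). The gripper opens to 94 mm and grips with 3 to 60 N. Pads are 16 mm wide; open, the fingers measure 119 mm over their backs; the gripper's body (75 mm by 177 mm) begins 78 mm behind the grasp point.
Start: joints at [-0.174, 0.245, 1.558, -0, 1.339, -0.174], TCP at [650.011, 0.004, 203.055] pointing down, gripper open.
Joint ranges: [-3.13, 3.13], [-1.02, 2.26], [0.13, 2.54], [-0.95, 4.09], [0.21, 2.88], [-2.74, 2.74]. Speed limits (rad/s): [2.57, 2.57, 3.14, 3.14, 3.14, 3.14].

INTERFACE

Orientations are given as a unit quaternion [x, y, z, w].
In Python, from workcell import env gives the robot as it stands. The module is installed in compiled form; this text tells all that it offers.
- The arm moves only by the shell command python3 -m handwheel 'ROWS' [FORCE]. ROWS is a JSON object of lists of equal length, an entry for each row: "travel": the shift along the tool's x, y, z in units of 0.5 m (1.0 is 0.5 m), a list of three; "twist": the turn, a rotation vector about the tool's x, y, z in units of pi rad (1.0 is pi rad), a list of three; "grip": the opening, from -1 (shut) to 1 (fully open), so that 0 is half open. In form: {"travel": [[dx, dy, dz], ...], "twist": [[rx, ry, rz], ...], "grip": [grip, ...]}. A call has 1 to 8 rows; each row is the pose to reach, as a shift and turn from the pose measured when the call began, along the tool's axes at that moment, turning the shorter way round; what a row does not reach only later rows make up. A row lasts 1/10 s, in which the tool goes at most 50 mm and 8.59 degrees, less where a joint would pass 70% of its speed; a pose out of reach is approached as far as the arm can. A call with a number of a shift or a turn outside -1 to 1 is refused whole. A call with a gripper value outside its range is refused whole. The fingers move at their own pace and stop on an object; FORCE is the grip in N (left out, the last holds). Time passes only in rows, so rows that repeat a pose let the fingers close. It gives the time, the measured TCP pose, the force and the opening at its end, in the units of the state.
- env.state(): the state, without advancing time (a new reading comes with each control period).
- env.camera(name): name is "scene" or "side" or "wrist"; returns the picture (400x640x3 uint8, red, green, blue); there is no depth.
- env.calibration(name): a dict with "camera_matrix" (3x3 intrinsics, pixels), "k1" (the pictures are not rectified: a ray, as slopes to the right and down, at radius r is drawn at 1 + k1 r^2 times it, then the intrinsics apply), "world_to_cam" (4x4, takes a point from world to camera coordinates). Camera axes: x right, y up, looking along -z (the intrinsics and any distortion apply to the point x, -y, -z); pixel columns grow to the right and rows downward; lengths in mm; the calibration is good to about 2 mm. A picture is of the moment at which its call begins: read the wrist's pose just before it. calibration takes no time and is no camera call; for the wrist camera it gives the pose at the moment of the call.
- env.finish_job(): hands the job in, once; it reports no verdict.
The state is a dict: "time": time; "joints": joint angles; "qd": joint speeds; "joint_torque": joint torques, N m; "position": TCP position; "eef_rot": TCP orientation; "contact_force": force on the tool from outside, world axes, zero at the start; "ft_torque": the same for the moment, N m; "finger_gap": finger opening in mm.
Only numpy, scipy, OpenCV 4.12 (cv2) and the standard library are available. Lean on these libraries where they do the work, as an engineer would, in place of code of your own. Each camera call takes 0.05 s, during which the arm holds its last target.

TASK

First stand the loose orange coin roll upright in the empty middle place of the green box on the little grey shelf, so that the shelf carries its full load, and let go of it. Then lay the yellow spirit level flat on the shelf, lengthwise along the free strip in front of the box, let go, and turn the black knob of the shelf's screw foot until the bubble stands between its two black lines (the knob's end of the shelf is too low; clockwise from above raises it). Finally press the level down firmly onto the shelf from above, about as hard as the weight of a kilogram, and finish while you keep pressing with the bubble still between the lines, so that a colleague can tighten the lock nut; leave the other things alone.

Things in the scene. Friction and masses are not known exactly. Their poses are not given: they have to be found in the camera images.
- change_shelf: Fixed legs of a small grey steel shelf standing on the washers, 140 (x) x 262 (y) x 75 mm high. Origin on the washer top under the shelf's middle; x to the shelf's rear, y along its length to its left end. The trestle leg with the pivot is 115 mm left of the middle, the screw foot 105 mm right of it. Coin meters 190 mm high stand farther back on the washers, from about x = 0.58 m.
- shelf_deck: The shelf board, grey, 140 x 262 x 4 mm, its top 75 mm above the washers when level. It tips about a pivot along its x axis; the origin is on the pivot axis near the left end, 20 mm below the top face; y points along the board to the left, away from the knob, z up out of the board. At the start the right (knob) end hangs 1.5 to 3.3 mm low.
- pocket (a point): Middle of the floor of the green open box on the rear of the board, 3 mm above the board's top. Inside it is 32 (x) x 86 mm (y); walls 3 mm thick, rims 34 mm above the board. Two coin rolls stand at its ends, 29.5 mm right and left of this point; the free place between is 34 mm long. Axes as the board.
- roll_orange_mid (a point): Centre of the loose orange coin roll, a paper-wrapped cylinder 25 mm across and 68 mm tall that stands upright on the washer top (this point is 34 mm above its foot); about 0.16 kg.
- roll_orange: The same orange roll: its own y axis runs along the roll, upward as it stands. The origin lies on its side face at half height.
- roll_grey_mid (a point): Centre of the pale grey coin roll (same size) that stands in the right end of the green box; it stays in the box.
- roll_grey: The same grey roll: own y axis along the roll, upward.
- roll_blue_mid (a point): Centre of the blue coin roll (same size) that stands in the left end of the green box; it stays in the box.
- roll_blue: The same blue roll: own y axis along the roll, upward.
- level: Loose yellow spirit level, 24 (x) x 150 (y) x 44 mm high, 0.32 kg, black end caps, on its base. Origin: middle of its underside; y along its length, z up. A window 49 mm long in the middle of its top shows a green vial, read from above; either side of it the top is a flat shoulder 24 x 50 mm at full height, centred 50 mm from the middle. Grasp across the 24 mm width.
- bubble (a joint): Position (m) of the white bubble, 12 mm long, along the level's own y axis from the vial's middle; it floats to the higher end, 0.6 mm per milliradian of tilt, stops at 16.5 mm, settles in under a second. Two black rings lie 8 mm either side of the middle: the bubble is between them while the value is within 2 mm of zero.
- level_place (a point): Middle of the free strip along the front of the shelf board, on its top face, where the level belongs (its y along the board's y, either way round). Axes as the board. 36 mm in front of the board's centre line, 30 mm left of its middle; the knob's axis is 36 mm behind and 135 mm right of this point, the green box's front wall 55 mm behind it.
- knob (a point): On the vertical axis of the black ribbed round knob of the screw foot, at half the knob's height, 107 mm above the washers, at the shelf's right end. The knob is 37 to 42 mm across, 28 mm high, its underside 18 to 22 mm above the board; it keeps its height while the board climbs on the thread. Grasp it from above.
- keys: Bunch of keys lying on the washers, 110 x 121 x 8 mm; leave alone.
- grease: White tube of grease, 146 mm long, lying on the washers; leave alone.
- foot_screw: The same knob with its screw and foot (origin under it on the washers). Clockwise from above raises the right end of the board, 8 mm a turn; the axis is 220 mm from the board's pivot, so 1 rad moves the bubble about 3.5 mm. Turns stiffly (0.1 N m), stays where it is put; 1.2 to 2.6 rad are needed, in several grasps.

How it is judged (in metres and radians):
On the way, in this order (a step that is already met when the one before it is completed fails the run):
1. the orange roll stands upright in the middle place of the green box between the other two, released (angle between roll_orange's own y axis and vertical below 0.12 rad and z of roll_orange_mid in the frame of pocket between 0.03 and 0.038 m and x of roll_orange_mid in the frame of pocket between -0.006 and 0.006 m and y of roll_orange_mid in the frame of pocket between -0.012 and 0.012 m and contact force between the fingers and roll_orange below 0.1 N), for 0.2 s.
2. the level lies flat and lengthwise on the front strip of the shelf, released (angle between the y axis of level and the y axis of shelf_deck, either way round below 0.15 rad and angle between the z axis of level and the z axis of shelf_deck, either way round below 0.03 rad and x of level in the frame of level_place between -0.024 and 0.035 m and y of level in the frame of level_place between -0.05 and 0.035 m and z of level in the frame of level_place between -0.003 and 0.003 m and contact force between the fingers and level below 0.1 N), for 0.2 s.
3. the foot has been turned until the bubble stands between the lines, with the level lying on the shelf (angle between the y axis of level and the y axis of shelf_deck, either way round below 0.15 rad and angle between the z axis of level and the z axis of shelf_deck, either way round below 0.03 rad and x of level in the frame of level_place between -0.024 and 0.035 m and y of level in the frame of level_place between -0.05 and 0.035 m and z of level in the frame of level_place between -0.003 and 0.003 m and value of joint bubble between -0.002 and 0.002 m and angle between shelf_deck's own z axis and vertical below 0.006 rad), for 0.3 s.
At the end, for the whole second after the job is handed in: Three rolls upright (7 deg) in the green box, orange in the middle; level flat on the board's front strip along its length (8 deg; 24 mm front, 35 back, 50 right, 35 left of level_place); bubble within 2 mm of its middle; fingers press the level: it bears on the board with over 7 N (own weight 3 N) (all of step 3 and angle between each of roll_orange, roll_grey, roll_blue's own y axis and vertical below 0.12 rad and z of roll_orange_mid in the frame of pocket between 0.03 and 0.038 m and x of roll_orange_mid in the frame of pocket between -0.006 and 0.006 m and y of roll_orange_mid in the frame of pocket between -0.012 and 0.012 m and z of roll_grey_mid in the frame of pocket between 0.03 and 0.038 m and x of roll_grey_mid in the frame of pocket between -0.006 and 0.006 m and y of roll_grey_mid in the frame of pocket between -0.034 and 0.034 m and z of roll_blue_mid in the frame of pocket between 0.03 and 0.038 m and x of roll_blue_mid in the frame of pocket between -0.006 and 0.006 m and y of roll_blue_mid in the frame of pocket between -0.034 and 0.034 m and contact force between level and shelf_deck above 7 N and contact force between the fingers and level above 2 N); the arm keeps its last pose, push and grip.
It fails at once if the level is pressed on the shelf with more than 45 N (contact force between level and shelf_deck above 45 N).
It fails at once if the keys or the grease tube are shifted by more than 30 mm (distance of any of keys, grease from where it was at the start of the episode above 0.03 m).
It fails at once if the grey or the blue roll is tipped out of the upright by more than 25 degrees (angle between any of roll_grey, roll_blue's own y axis and vertical above 0.44 rad).
It also fails if it takes over 72 s, if anything falls off the work surface, if the arm or the gripper's body presses on something with over 40 N, if the wrist force passes 120 N, or if a joint passes its speed limit or range.

## Working session

There is one attempt and no reset: what is moved stays moved. The work goes in short steps, Python scripts to look and compute and a shell command to move; the robot and the scene stay as the last step left them, time stands still between calls to the robot, and variables do not carry over. Pictures are saved under pics/ and viewed, and the job is handed in when it is done.

```bash
ls; mkdir -p pics
python3 - <<'E'
from workcell import env
import cv2
print(env.state(), env.tip_extent)
for n in ("scene","side","wrist"):
    c=env.calibration(n); print(n,c)
    cv2.imwrite(f"pics/{n}0.png",env.camera(n)[:,:,::-1])
E
```

```text
pics
{'time': 0.0, 'joints': array([-1.74075043e-01,  2.45813562e-01,  1.55902531e+00,  5.96683356e-06,
        1.33868906e+00, -1.74102788e-01]), 'qd': array([-1.36280990e-03,  6.35381041e-04, -6.97909002e-05, -1.11638498e-03,
       -1.08994173e-03,  2.90410332e-04]), 'joint_torque': array([ 8.38778797e-04, -4.15839279e+01, -3.14599335e+01,  6.84806099e-02,
        3.33599187e-02, -1.41738678e-04]), 'position': array([6.49386885e+02, 1.31617267e-01, 2.01939625e+02]), 'eef_rot': array([ 7.07097128e-01,  7.07115772e-01, -5.52988697e-04, -7.94061436e-04]), 'contact_force': array([-0.46407329, -0.5119952 , -0.59531002]), 'ft_torque': array([-0.07575685, -0.04048847, -0.0039569 ]), 'finger_gap': 94.18241562164502} 22.0
scene {'camera_matrix': array([[437.31556019,   0.        , 317.82644998],
       [  0.        , 437.31556019, 193.20790699],
       [  0.        ,   0.        ,   1.        ]]), 'k1': -0.10952285690659264, 'world_to_cam': array([[ 4.83741671e-01, -8.75200284e-01,  4.29639925e-03,
        -2.48496663e+02],
       [ 5.66491015e-01,  3.16845957e-01,  7.60721086e-01,
       
[... 619 characters left out ...]
e-01,  4.95458142e-01,
        -1.30364306e+03],
       [ 0.00000000e+00,  0.00000000e+00,  0.00000000e+00,
         1.00000000e+00]])}
wrist {'camera_matrix': array([[341.06304446,   0.        , 319.94688952],
       [  0.        , 341.06304446, 206.35475139],
       [  0.        ,   0.        ,   1.        ]]), 'k1': -0.04082935492905606, 'world_to_cam': array([[ 9.99998796e-01, -5.22045450e-04, -1.46151726e-03,
        -6.48537067e+02],
       [ 9.35056844e-05,  9.60282684e-01, -2.79028956e-01,
         2.84165861e+01],
       [ 1.54913551e-03,  2.79028483e-01,  9.60281576e-01,
        -3.92734289e+02],
       [ 0.00000000e+00,  0.00000000e+00,  0.00000000e+00,
         1.00000000e+00]])}
```

View pics/scene0.png

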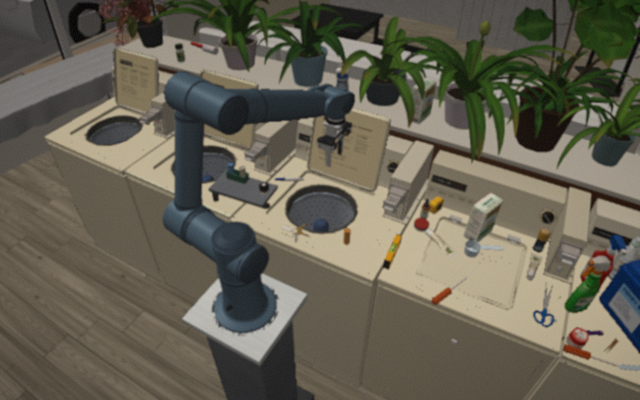

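View pics/side0.png

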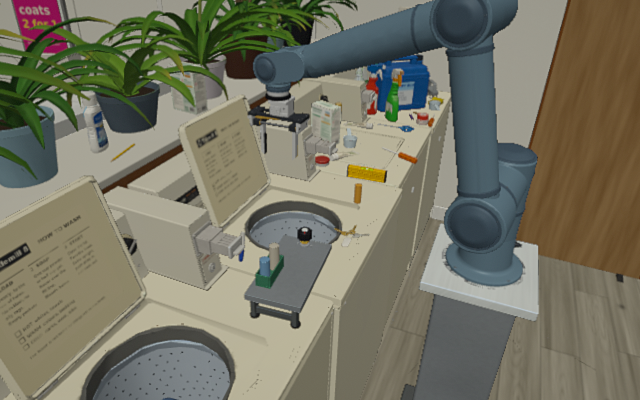

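View pics/wrist0.png

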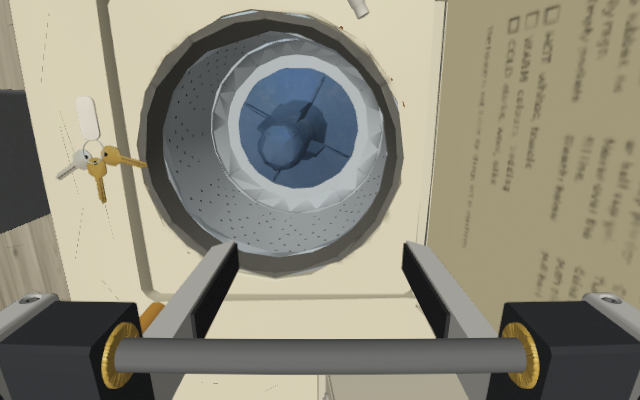

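```bash
cat > h.py <<'E'
from workcell import env
import numpy as np, cv2
from scipy.spatial.transform import Rotation as R
def dist(cal): return np.array([cal["k1"],0,0,0,0.])
def ray(name,uv,cal=None):
    c=cal or env.calibration(name)
    p=cv2.undistortPointsIter(np.array([[uv]],float),c["camera_matrix"],dist(c),None,None,(3,50,1e-9))[0,0]
    W=np.array(c["world_to_cam"]); Rm=W[:3,:3]; o=-Rm.T@W[:3,3]
    d=Rm.T@np.array([p[0],-p[1],-1.]); return o,d/np.linalg.norm(d)
def onz(name,uv,z,cal=None):
    o,d=ray(name,uv,cal); return o+d*(z-o[2])/d[2]
def proj(name,P,cal=None):
    c=cal or env.calibration(name); W=np.array(c["world_to_cam"]); P=np.atleast_2d(P)
    q=P@W[:3,:3].T+W[:3,3]; q=q*[1,-1,-1]
    return cv2.projectPoints(q,np.zeros(3),np.zeros(3),c["camera_matrix"],dist(c))[0][:,0]
def tri(obs):
    A=np.zeros((3,3));b=np.zeros(3)
    for n,uv,*c in obs:
        o,d=ray(n,uv,*(c or [None])); M=np.eye(3)-np.outer(d,d);A+=M;b+=M@o
    return np.linalg.solve(A,b)
def crop(img,x,y,w,h,s,fn):
    cv2.imwrite(fn,cv2.resize(img[y:y+h,x:x+w],None,fx=s,fy=s,interpolation=cv2.INTER_CUBIC))
def snap(name,fn):
    s=env.state(); c=env.calibration(name); im=env.camera(name)[:,:,::-1].copy()
    cv2.imwrite(f"pics/{fn}.png",im); np.save(f"pics/{fn}.npy",c,allow_pickle=True); return im
def cal(fn): return np.load(f"pics/{fn}.npy",allow_pickle=True).item()
def rel(target,Rt=None):
    "print travel/twist rows to reach world target mm & rotation"
    s=env.state(); R0=R.from_quat(s["eef_rot"])
    t=R0.inv().apply(np.array(target)-s["position"])/500
    r=(R0.inv()*Rt).as_rotvec()/np.pi if Rt is not None else np.zeros(3)
    print("travel",t.round(4),"twist",r.round(4),"pos",s["position"].round(1))
def down(yaw): # jaw axis (tool y) direction at yaw rad from world x ; yaw=0 = start
    return R.from_euler('z',yaw)*R.from_quat([.70710678,.70710678,0,0])
def st():
    s=env.state(); print("t",round(s["time"],2),"p",s["position"].round(1),"F",s["contact_force"].round(1),"T",s["ft_torque"].round(2),"gap",round(s["finger_gap"],1),"j",s["joints"].round(2))
E
python3 - <<'E'
from h import *
im=cv2.imread("pics/side0.png"); crop(im,230,190,160,140,5,"pics/side0c.png")
crop(im,330,150,100,60,8,"pics/side0d.png")
im=cv2.imread("pics/scene0.png"); crop(im,195,155,100,75,8,"pics/sc0c.png")
crop(im,320,210,100,75,8,"pics/sc0d.png")
E
```

```text
(no output)
```

View pics/side0c.png

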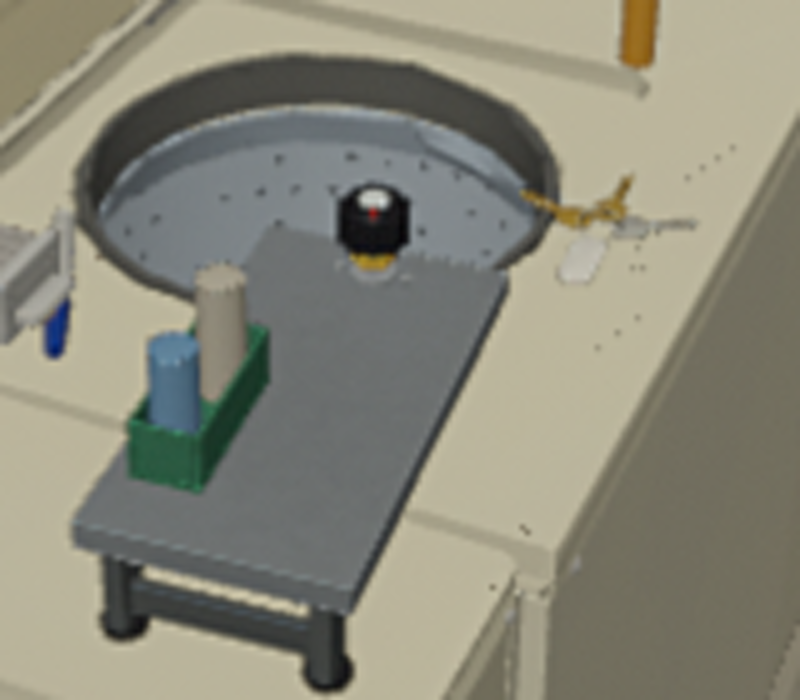

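View pics/side0d.png

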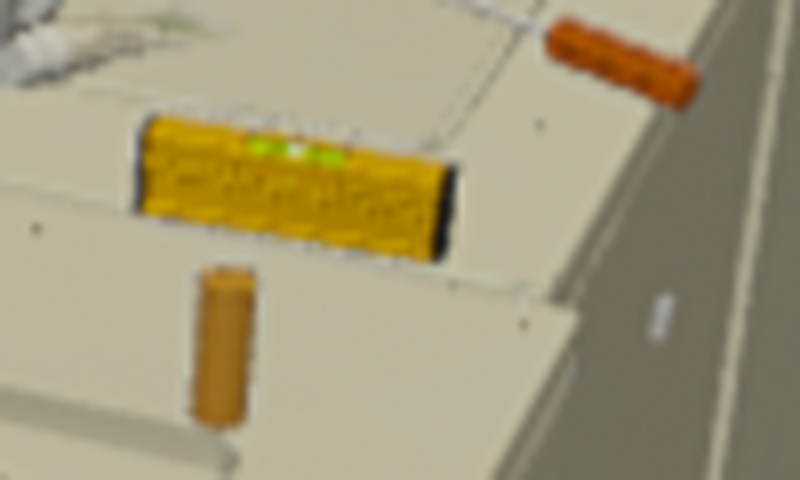

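View pics/sc0c.png

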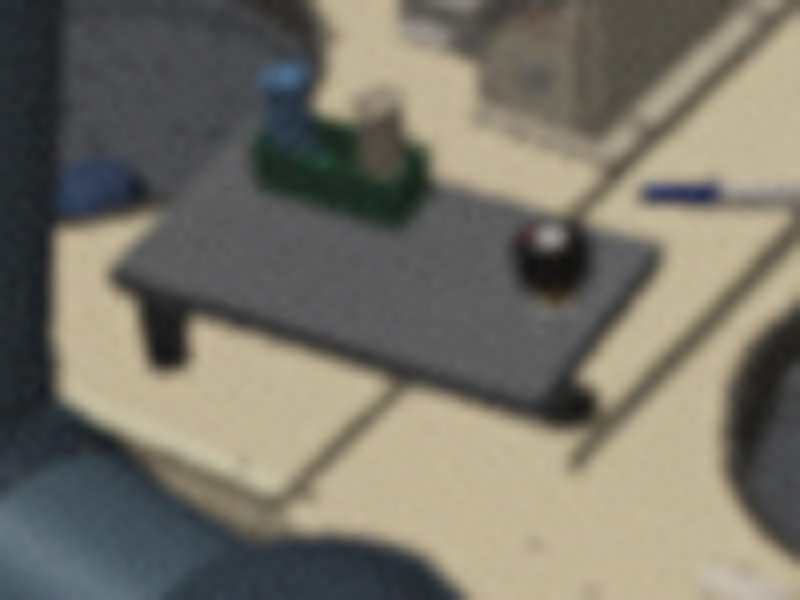

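View pics/sc0d.png

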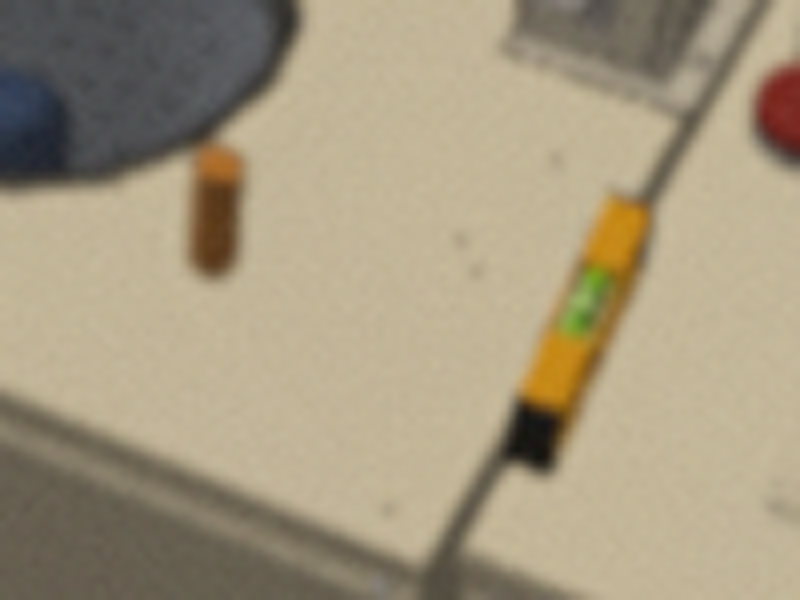

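Run:
```python
from h import *
S=lambda x,y:(330+x/8-.5+.06,150+y/8-.44); C=lambda x,y:(230+x/5-.4,190+y/5-.4)
A=lambda x,y:(195+x/8-.44,155+y/8-.44); D=lambda x,y:(320+x/8-.44,210+y/8-.44)
def p(n,a,b,z):
    print(n,"tri",tri([("side",a),("scene",b)]).round(1),"side",onz("side",a,z).round(1),"scene",onz("scene",b,z).round(1))
p("roll top",S(229,278),D(219,163),68)
p("vial",S(298,150),D(587,300),44)
p("lev left end",S(150,120),D(630,200),44)
p("lev rt end",S(448,168),D(536,430),44)
p("knob top",C(375,195),A(552,238),121)
p("blue top",C(174,347),A(285,75),146)
p("grey top",C(222,275),A(380,100),146)
p("deck FR corner",C(508,282),A(545,400),73)
p("deck FL corner",C(350,608),A(115,272),75)
p("box FL top corner",C(198,458),A(262,158),109)
p("box FR top corner",C(268,328),A(400,200),109)
for n,uv in (("deck BL",C(78,530)),):print(n,onz("side",uv,75).round(1))
```

```text
roll top tri [ 436.5 -169.8   66.9] side [ 435.8 -167.7   68. ] scene [ 435.6 -170.2   68. ]
vial tri [ 461.2 -351.8   41.4] side [ 458.7 -345.2   44. ] scene [ 460.2 -352.3   44. ]
lev left end tri [ 532.4 -346.3   43.6] side [ 532.4 -345.9   44. ] scene [ 531.7 -346.4   44. ]
lev rt end tri [ 386.1 -360.4   38.6] side [ 389.4 -357.2   44. ] scene [ 374.4 -361.6   44. ]
knob top tri [459.  225.3 120.1] side [459.7 225.4 121. ] scene [456.7 224.3 121. ]
blue top tri [479.4 410.8 143.4] side [478.  413.6 146. ] scene [476.5 408.3 146. ]
grey top tri [485.  351.8 144.3] side [483.9 353.9 146. ] scene [483.4 350.3 146. ]
deck FR corner tri [395.9 194.4  65.9] side [388.9 206.8  73. ] scene [394.2 190.3  73. ]
deck FL corner tri [370.3 455.6  64.4] side [363.2 467.2  75. ] scene [364.4 446.6  75. ]
box FL top corner tri [463.1 422.6  92.5] side [452.5 440.3 109. ] scene [448.5 408.  109. ]
box FR top corner tri [469.  330.7  99.4] side [466.9 339.1 109. ] scene [455.5 321.5 109. ]
deck BL [498.9 473.2  75. ]
```

```bash
python3 -m handwheel '{"travel":[[0,-0.1,0],[0,-0.2,0],[-0.08,-0.3,0],[-0.15,-0.38,0.02],[-0.22,-0.426,0.04],[-0.3,-0.426,0.06],[-0.338,-0.426,0.06],[-0.338,-0.426,0.06]],"twist":[[0,0,0],[0,0,0],[0,0,0],[0,0,0],[0,0,0],[0,0,0],[0,0,0],[0,0,0]],"grip":[1,1,1,1,1,1,1,1]}' 20
python3 -c "
from h import *
st(); snap('wrist','w1'); snap('side','s1')"
```

```text
time: 0.95
position: [435.8, -170.8, 172.2]
eef_rot: [0.709, 0.706, -0.001, -0.001]
contact_force: [-0.8, 0.9, -0.0]
finger_gap: 94.2
t 0.95 p [ 435.8 -170.8  172.2] F [-0.8  0.9 -0. ] T [ 0.06  0.03 -0.03] gap 94.2 j [-0.62 -0.16  2.04 -0.    1.27 -0.61]
```

View pics/w1.png

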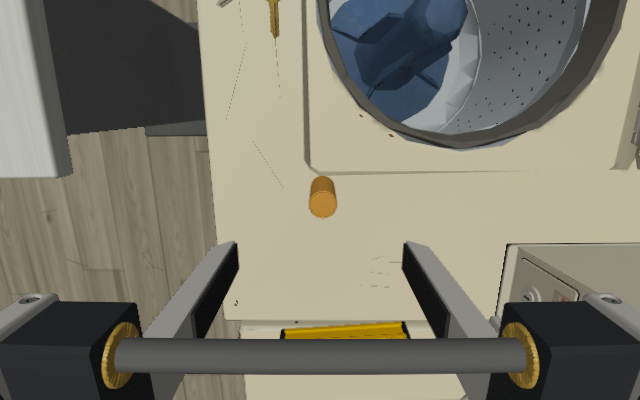

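Run:
```python
from h import *
c=cal("w1"); im=cv2.imread("pics/w1.png"); crop(im,270,150,100,80,8,"pics/w1c.png")
print(onz("wrist",(322,205),68,c), onz("wrist",(435/1,0),0,c)*0)
for p in ([436,-169,68],[436,-169,0]): print(proj("wrist",p,c))
```

```text
[ 436.82418816 -170.86502516   68.        ] [0. 0. 0.]
[[321.0478447  202.94607451]]
[[320.95817489 185.71814117]]
```

View pics/w1c.png

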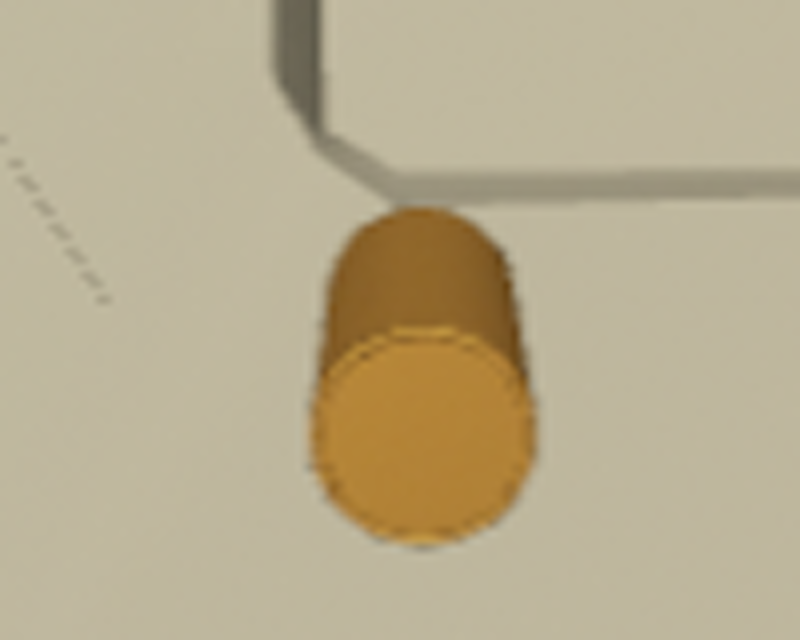

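```bash
python3 -m handwheel '{"travel":[[0.001,0.0025,0.08],[0.001,0.0025,0.16],[0.001,0.0025,0.22],[0.001,0.0025,0.22],[0.001,0.0025,0.22],[0.001,0.0025,0.22],[0.001,0.0025,0.22],[0.001,0.0025,0.22]],"twist":[[0,0,0],[0,0,0],[0,0,0],[0,0,0],[0,0,0],[0,0,0],[0,0,0],[0,0,0]],"grip":[1,1,1,1,-1,-1,-1,-1]}' 20
python3 -c "
from h import *
st(); "
```

```text
time: 1.85
position: [438.5, -168.6, 63.9]
eef_rot: [0.707, 0.707, -0.0, 0.001]
contact_force: [0.1, 0.2, -0.3]
finger_gap: 65.3
t 1.85 p [ 438.5 -168.6   63.9] F [ 0.1  0.2 -0.3] T [-0.05  0.02 -0.07] gap 65.3 j [-0.61  0.    2.11 -0.    1.03 -0.61]
```

```bash
python3 -m handwheel '{"travel":[[0,0,0],[0,0,0],[0,0,0],[0,0,0],[0,0,0],[0,0,0],[0,0,0],[0,0,0]],"twist":[[0,0,0],[0,0,0],[0,0,0],[0,0,0],[0,0,0],[0,0,0],[0,0,0],[0,0,0]],"grip":[-1,-1,-1,-1,-1,-1,-1,-1]}' 20
python3 -c "
from h import *
st();snap('wrist','w2') "
```

```text
time: 2.65
position: [438.4, -168.5, 63.8]
eef_rot: [0.707, 0.707, -0.0, 0.0]
contact_force: [0.4, 0.5, 0.6]
finger_gap: 23.0
t 2.65 p [ 438.4 -168.5   63.8] F [0.4 0.5 0.6] T [-0.04  0.08 -0.  ] gap 23.0 j [-0.61  0.    2.11 -0.    1.03 -0.61]
```

View pics/w2.png

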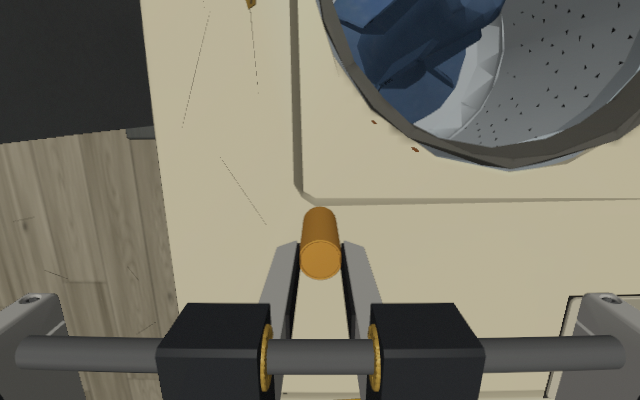

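```bash
python3 -c "
from h import *
print(onz('wrist',(320,260.5),68,cal('w2')))"
python3 -m handwheel '{"travel":[[0,0,-0.1],[0,0,-0.2],[0,0,-0.3],[0.1,0,-0.38],[0.2,0.02,-0.4],[0.3,0.03,-0.4],[0.4,0.05,-0.4],[0.5,0.06,-0.4]],"twist":[[0,0,0],[0,0,0],[0,0,0],[0,0,0],[0,0,0],[0,0,0],[0,0,0],[0,0,0]],"grip":[-1,-1,-1,-1,-1,-1,-1,-1]}' 20
python3 -m handwheel '{"travel":[[0.1,0.01,0],[0.2,0.02,0],[0.3,0.03,0],[0.4,0.04,0],[0.48,0.04,0],[0.48,0.04,0],[0.48,0.04,0]],"twist":[[0,0,0],[0,0,-0.03],[0,0,-0.03],[0,0,-0.03],[0,0,-0.03],[0,0,-0.03],[0,0,-0.03]],"grip":[-1,-1,-1,-1,-1,-1,-1]}' 20
python3 -c "
from h import *
st();snap('wrist','w3') "
```

```text
[ 437.75138603 -170.46072404   68.        ]
time: 3.5
position: [466.5, 68.2, 263.6]
eef_rot: [0.707, 0.707, 0.0, 0.001]
contact_force: [1.2, -0.1, -2.1]
finger_gap: 23.4
time: 4.2
position: [486.0, 308.7, 262.5]
eef_rot: [0.673, 0.74, -0.001, 0.0]
contact_force: [0.2, -0.6, -1.7]
finger_gap: 23.4
t 4.2 p [486.  308.7 262.5] F [ 0.2 -0.6 -1.7] T [-0.   -0.   -0.04] gap 23.4 j [ 0.37  0.03  1.69 -0.    1.43  0.27]
```

View pics/w3.png

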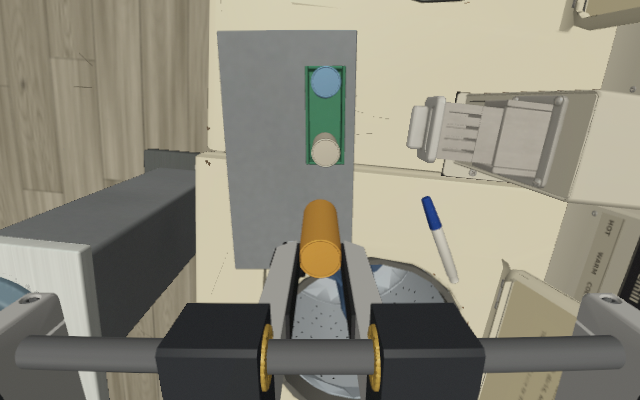

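Run:
```python
from h import *
im=cv2.imread("pics/w3.png"); crop(im,285,50,80,125,4.8,"pics/w3c.png")
crop(im,210,20,160,260,2.3,"pics/w3d.png")
```

```text
(no output)
```

View pics/w3c.png

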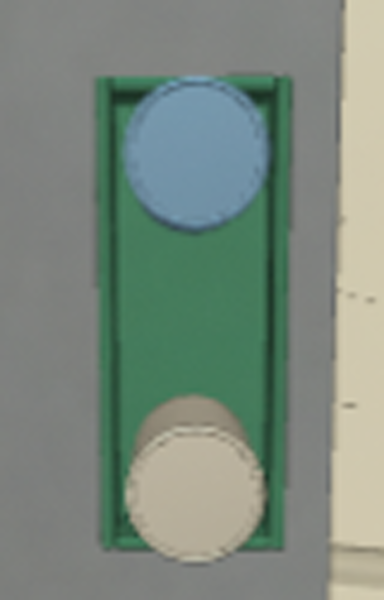

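View pics/w3d.png

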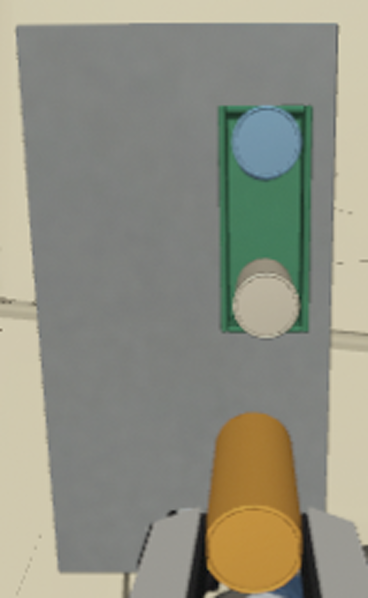

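Run:
```python
from h import *
c=cal("w3")
f=lambda x,y:(285+x/4.8-.4,50+y/4.8-.4)
z=108
P=[onz("wrist",f(*q),z,c) for q in ((97,77),(292,77),(283,549),(102,549))]
for p in P: print(p.round(1))
print([np.linalg.norm(P[i]-P[(i+1)%4]).round(1) for i in range(4)], "mid",np.mean(P,0).round(1))
d=(P[0]+P[1]-P[2]-P[3]); print("yaw deg",np.degrees(np.arctan2(-d[0],d[1])))
print("blue",onz("wrist",f(197,152),145.5,c).round(1),"grey",onz("wrist",f(195,493),145,c).round(1))
g=lambda x,y:(210+x/2.3-.3,20+y/2.3-.3)
for n,q,zz in (("BLdeck",(18,27),75),("BRrear",(338,24),75),("FR",(58,572),73)): print(n,onz("wrist",g(*q),zz,c).round(1))
s=env.state(); Rt=R.from_quat(s["eef_rot"]); print(Rt.as_matrix().round(3))
# roll tilt in hand: top center, predicted bottom
g0=Rt.apply([0,0,0]); 
top=g(254,547); print("top px",top)
o,d=ray("wrist",top,c); 
for h in (4,2,6): 
  T=o+d*((s["position"][2]+h)-o[2])/d[2]; print("top",T.round(1),"bottom px",((proj("wrist",T-[0,0,68],c)[0]-[210,20]+.3)*2.3).round(1))
```

```text
[460.2 425.9 108. ]
[497.5 429.4 108. ]
[506.1 338.3 108. ]
[468.9 334.8 108. ]
[np.float64(37.5), np.float64(91.5), np.float64(37.4), np.float64(91.5)] mid [483.2 382.1 108. ]
yaw deg 5.394684892883207
blue [480.4 411.4 145.5] grey [485.8 352.8 145. ]
BLdeck [369.3 453.6  75. ]
BRrear [506.8 467.3  75. ]
FR [393.4 195.2  73. ]
[[-0.093  0.996 -0.   ]
 [ 0.996  0.093 -0.002]
 [-0.002 -0.    -1.   ]]
top px (320.1347826086956, 257.52608695652174)
top [485.6 308.6 266.7] bottom px [254.  459.5]
top [485.7 307.7 264.7] bottom px [254.  460.2]
top [485.5 309.5 268.7] bottom px [254.  458.8]
```

Run:
```python
from h import *
c=cal("w3"); im=cv2.imread("pics/w3.png"); s=env.state(); p=np.array([486,308.7,262.5])
crop2=cv2.resize(im[180:300,270:370],None,fx=5,fy=5,interpolation=cv2.INTER_CUBIC)
a=np.linspace(0,2*np.pi,60)
for tilt,col in ((0,(255,0,0)),(0.06,(0,0,255))):
  ax=np.array([0,np.sin(tilt),np.cos(tilt)])  # tilt top toward +y
  T=p+[-.4,-.1,4.2]
  for e in (0,-68):
    C=T+ax*e+12.5*(np.cos(a)[:,None]*[1,0,0]+np.sin(a)[:,None]*[0,np.cos(tilt),-np.sin(tilt)])
    q=(proj("wrist",C,c)-[270,180]+.5)*5-.5
    cv2.polylines(crop2,[q.astype(int)],True,col,1)
cv2.imwrite("pics/w3e.png",crop2)
```

```text
(no output)
```

View pics/w3e.png

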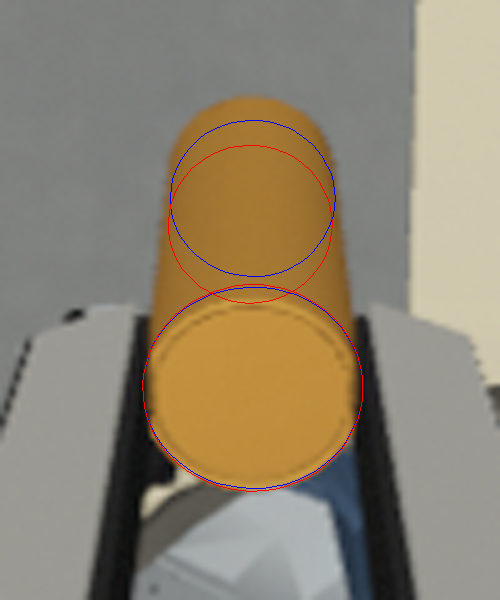

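Run:
```python
from h import *
a=np.linspace(0,2*np.pi,60)
for fn,T,x0,y0 in (("w2",[437.75,-170.46,68],270,180),("w1",[437.1,-170.1,68],270,150)):
  c=cal(fn); im=cv2.imread(f"pics/{fn}.png")
  crop2=cv2.resize(im[y0:y0+120,x0:x0+100],None,fx=4,fy=4,interpolation=cv2.INTER_CUBIC)
  for e in (0,-68):
    C=np.array(T)+[0,0,e]+12.5*(np.cos(a)[:,None]*[1,0,0]+np.sin(a)[:,None]*[0,1,0])
    q=(proj("wrist",C,c)-[x0,y0]+.5)*4-.5
    cv2.polylines(crop2,[q.astype(int)],True,(255,0,0),1)
  cv2.imwrite(f"pics/{fn}e.png",crop2)
cv2.imwrite("pics/we.png",np.hstack([cv2.imread("pics/w1e.png"),cv2.imread("pics/w2e.png")]))
```

```text
(no output)
```

View pics/we.png

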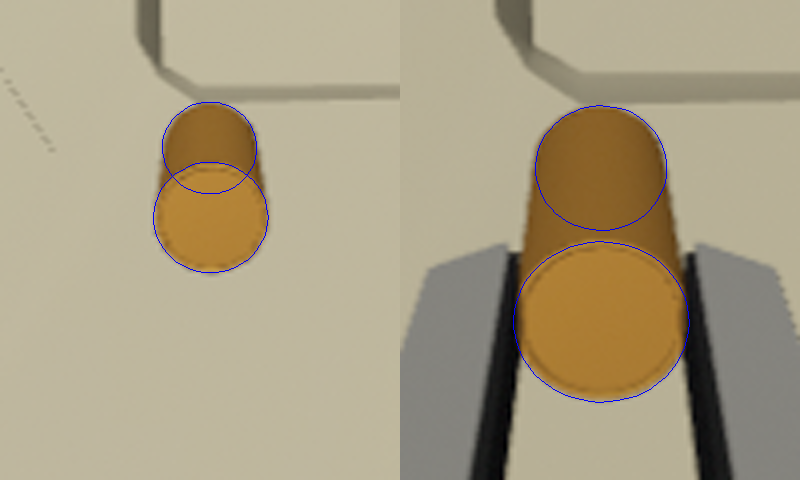

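Run:
```python
from h import *
from scipy.optimize import least_squares
c=cal("w3"); im=cv2.imread("pics/w3.png")
hsv=cv2.cvtColor(im,cv2.COLOR_BGR2HSV); m=((hsv[...,0]>10)&(hsv[...,0]<22)&(hsv[...,1]>130)).astype(np.uint8)
m[:190]=0;m[290:]=0;m[:,:290]=0;m[:,355:]=0
n,l,stt,_=cv2.connectedComponentsWithStats(m); k=1+np.argmax(stt[1:,4]); m=(l==k); print(stt[k])
a=np.linspace(0,2*np.pi,90)
def sil(p):
    T=np.array([p[0],p[1],262.5+4.2]); tx,ty=p[2],p[3]
    Q=R.from_rotvec([ty,tx,0]); pts=[]
    for e in (0,-68): pts.append(T+Q.apply(np.c_[12.5*np.cos(a),12.5*np.sin(a),0*a+e]))
    q=proj("wrist",np.vstack(pts),c); hull=cv2.convexHull(((q+.5)*8).astype(np.int32))
    M=np.zeros((3200,5120),np.uint8); cv2.fillConvexPoly(M,hull,1)
    return cv2.resize(M[180*8:300*8,280*8:360*8].astype(np.float32),(80,120),interpolation=cv2.INTER_AREA)
tgt=m[180:300,280:360]
from scipy.optimize import minimize
f=lambda p:np.abs(sil(p)-tgt).sum()
r=minimize(f,[485.6,308.6,0,0.05],method="Nelder-Mead",options=dict(initial_simplex=[[485.6,308.6,0,0],[487,308.6,0,.0],[485.6,310,0,0],[485.6,308.6,.05,0],[485.6,308.6,0,0.08]],maxiter=200))
print(r.x,r.fun)
```

```text
[ 299  200   43   78 2723]
[4.85399035e+02 3.08018406e+02 6.54547000e-03 6.05996522e-02] 72.171875
```

```bash
python3 -c "
from h import *
rel([483.8,382.6,228], R.from_rotvec([-0.06,0,0])*down(np.radians(5.4)))"
```

```text
travel [0.1495 0.009  0.0692] twist [ 0.0017 -0.0185 -0.0002] pos [486.3 307.8 262.7]
```

```bash
python3 -m handwheel '{"travel":[[0.02,0.001,0.01],[0.05,0.003,0.02],[0.08,0.005,0.03],[0.11,0.007,0.05],[0.13,0.008,0.06],[0.145,0.009,0.065],[0.1495,0.009,0.069],[0.1495,0.009,0.069]],"twist":[[0,0,0],[0.0017,-0.005,0],[0.0017,-0.01,0],[0.0017,-0.0185,0],[0.0017,-0.0185,0],[0.0017,-0.0185,0],[0.0017,-0.0185,0],[0.0017,-0.0185,0]],"grip":[-1,-1,-1,-1,-1,-1,-1,-1]}' 20
python3 -c "
from h import *
st();im=snap('wrist','w4');crop(im,240,80,160,240,2.5,'pics/w4c.png') 
im=snap('side','s4');crop(im,230,190,160,140,5,'pics/s4c.png')
rel([483.8,382.6,228], R.from_rotvec([-0.06,0,0])*down(np.radians(5.4)))
im=snap('scene','c4');crop(im,195,155,100,75,8,'pics/c4c.png')"
```

```text
time: 5.05
position: [483.9, 382.3, 228.0]
eef_rot: [0.673, 0.739, -0.022, 0.02]
contact_force: [-0.5, -0.6, -2.1]
finger_gap: 23.1
t 5.05 p [483.9 382.3 228. ] F [-0.5 -0.6 -2.1] T [0.08 0.03 0.03] gap 23.1 j [ 0.51  0.17  1.6  -0.05  1.4   0.43]
travel [ 0.001  -0.0005  0.001 ] twist [ 0.0002 -0.0001 -0.0004] pos [484.1 382.1 228.5]
```

View pics/w4c.png

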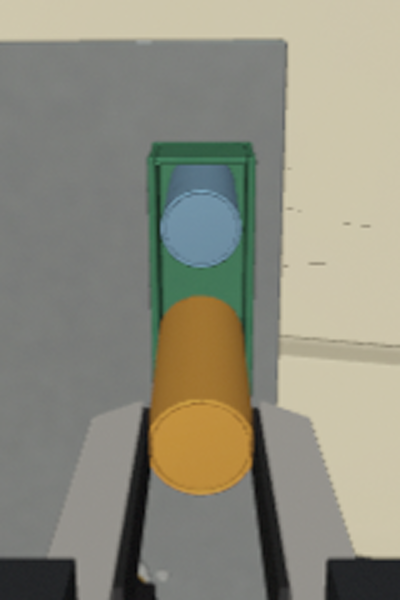

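View pics/s4c.png

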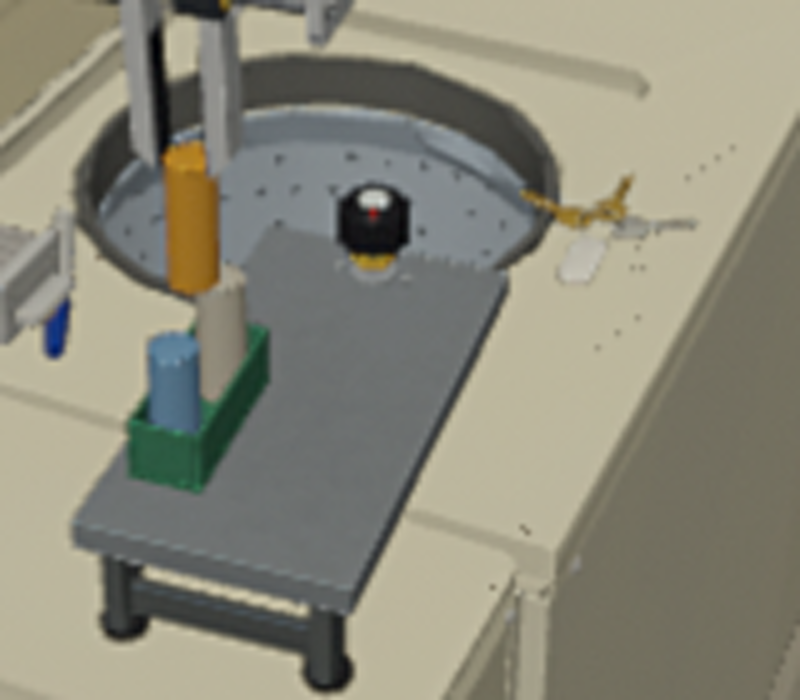

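```bash
cat > fit.py <<'E'
from h import *
from scipy.optimize import minimize
def fit(fn,ztop,p0,box):
    c=cal(fn); im=cv2.imread(f"pics/{fn}.png"); x0,y0,x1,y1=box
    hsv=cv2.cvtColor(im,cv2.COLOR_BGR2HSV); m=((hsv[...,0]>10)&(hsv[...,0]<22)&(hsv[...,1]>130)).astype(np.uint8)[y0:y1,x0:x1]
    n,l,s,_=cv2.connectedComponentsWithStats(m); k=1+np.argmax(s[1:,4]); tgt=(l==k)
    a=np.linspace(0,2*np.pi,90)
    def sil(p):
        Q=R.from_rotvec([p[3],p[2],0]); T=np.array([p[0],p[1],ztop])
        q=proj("wrist",np.vstack([T+Q.apply(np.c_[12.5*np.cos(a),12.5*np.sin(a),0*a+e]) for e in (0,-68)]),c)
        M=np.zeros((3200,5120),np.uint8); cv2.fillConvexPoly(M,cv2.convexHull(((q+.5)*8).astype(np.int32)),1)
        return cv2.resize(M[y0*8:y1*8,x0*8:x1*8].astype(np.float32),(x1-x0,y1-y0),interpolation=cv2.INTER_AREA)
    f=lambda p:np.abs(sil(p)-tgt).sum()
    p0=np.array(list(p0)+[0,0]); S=np.vstack([p0,p0+np.diag([1.5,1.5,.05,.06])])
    r=minimize(f,p0,method="Nelder-Mead",options=dict(initial_simplex=S,maxiter=200))
    T=np.array([r.x[0],r.x[1],ztop]); print("top xy,tiltY,tiltX",r.x.round(3),"res",round(r.fun,1),"foot",(T+R.from_rotvec([r.x[3],r.x[2],0]).apply([0,0,-68])).round(1))
E
python3 -c "
from fit import *
fit('w4',232.2,[483.3,382],(280,180,360,300))"
```

```text
top xy,tiltY,tiltX [4.83345e+02 3.81879e+02 6.00000e-03 1.80000e-02] res 69.7 foot [482.9 383.1 164.2]
```

```bash
python3 -c "
from h import *
for z in (200,165,148,141.5): rel([484.0,381.6,z])"
```

```text
travel [ 0.0023 -0.0001  0.0571] twist [0. 0. 0.] pos [484.1 382.2 228.6]
travel [0.0065 0.0002 0.127 ] twist [0. 0. 0.] pos [484.1 382.2 228.6]
travel [0.0085 0.0004 0.161 ] twist [0. 0. 0.] pos [484.1 382.2 228.6]
travel [0.0093 0.0005 0.1739] twist [0. 0. 0.] pos [484.1 382.2 228.6]
```

```bash
python3 -m handwheel '{"travel":[[0.0013,0,0.029],[0.0023,0,0.057],[0.0045,0,0.092],[0.0065,0,0.127],[0.0075,0,0.145],[0.0085,0,0.161],[0.0085,0,0.161]],"twist":[[0,0,0],[0,0,0],[0,0,0],[0,0,0],[0,0,0],[0,0,0],[0,0,0]],"grip":[-1,-1,-1,-1,-1,-1,-1]}' 20
python3 -c "
from h import *
st();im=snap('wrist','w5')
rel([484.0,381.6,141.5])
im=snap('side','s5');crop(im,230,190,160,140,5,'pics/s5c.png')"
```

```text
time: 5.9
position: [483.1, 381.1, 146.4]
eef_rot: [0.673, 0.739, -0.023, 0.02]
contact_force: [-0.1, -0.5, -2.2]
finger_gap: 23.4
t 5.9 p [483.1 381.1 146.4] F [-0.1 -0.5 -2.2] T [ 0.08 -0.01 -0.01] gap 23.4 j [ 0.51  0.25  1.67 -0.06  1.26  0.43]
travel [0.0009 0.0008 0.0121] twist [0. 0. 0.] pos [483.7 381.5 147.6]
```

View pics/w5.png

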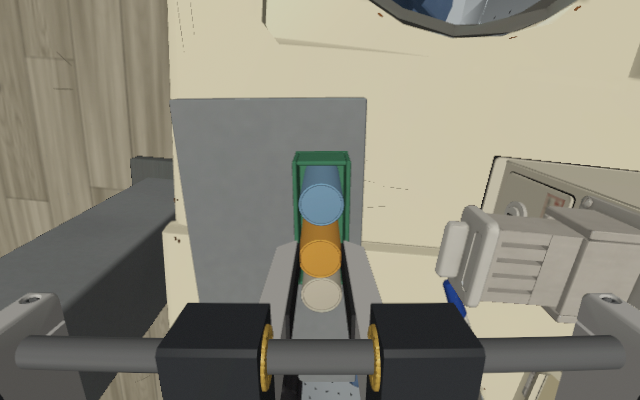

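View pics/s5c.png

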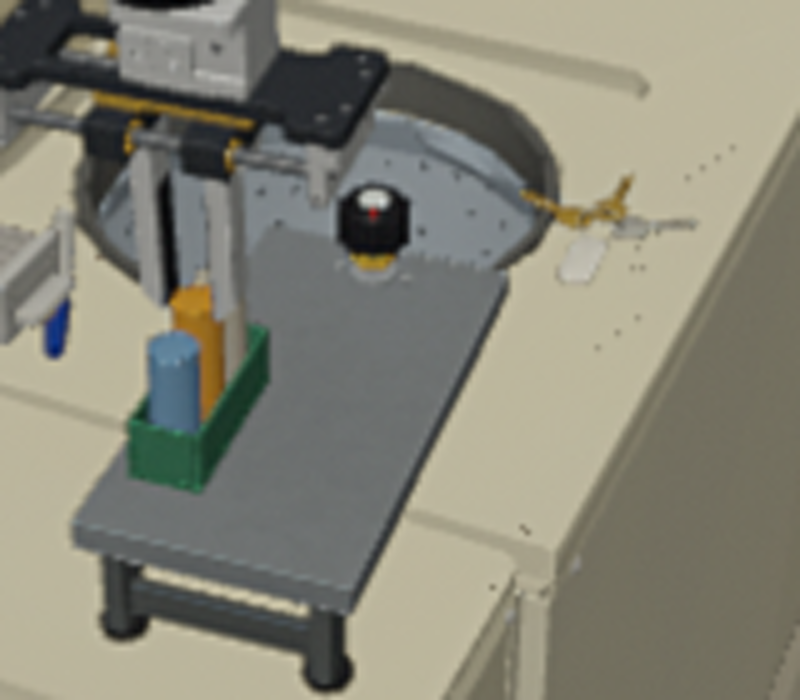

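```bash
python3 -m handwheel '{"travel":[[0.0002,0,0.004],[0.0004,0,0.008],[0.0004,0,0.008]],"twist":[[0,0,0],[0,0,0],[0,0,0]],"grip":[-1,-1,-1]}' 20
python3 -m handwheel '{"travel":[[0.0001,0,0.003],[0.0002,0,0.005],[0.0002,0,0.005]],"twist":[[0,0,0],[0,0,0],[0,0,0]],"grip":[-1,-1,-1]}' 20
```

```text
time: 6.3
position: [484.1, 381.7, 144.4]
eef_rot: [0.673, 0.739, -0.021, 0.02]
contact_force: [-0.8, 1.2, -2.5]
finger_gap: 23.3
time: 6.6
position: [484.0, 381.6, 141.7]
eef_rot: [0.673, 0.739, -0.022, 0.02]
contact_force: [0.4, -0.5, -1.4]
finger_gap: 23.4
```

```bash
python3 -m handwheel '{"travel":[[0.0001,0,0.002],[0.0002,0,0.003],[0.0002,0,0.003]],"twist":[[0,0,0],[0,0,0],[0,0,0]],"grip":[-1,-1,-1]}' 20
python3 -c "
from fit import *
st();im=snap('wrist','w6'); fit('w6',145.5,[483.3,382],(285,210,355,282))"
```

```text
time: 6.9
position: [484.3, 382.0, 141.0]
eef_rot: [0.673, 0.739, -0.021, 0.02]
contact_force: [-1.4, 0.7, 2.4]
finger_gap: 23.4
t 6.9 p [484.3 382.  141. ] F [-1.4  0.7  2.4] T [ 0.05  0.25 -0.02] gap 23.4 j [ 0.51  0.25  1.67 -0.06  1.25  0.43]
top xy,tiltY,tiltX [ 4.83976e+02  3.83600e+02  3.30000e-02 -3.74000e-01] res 250.7 foot [481.8 358.8  82.2]
```

```bash
python3 -m handwheel '{"travel":[[0,0,0],[0,0,0],[0,0,0],[0,0,0],[0,0,0],[0,0,0]],"twist":[[0,0,0],[0,0,0],[0,0,0],[0,0,0],[0,0,0],[0,0,0]],"grip":[0.3,0.3,0.3,0.3,0.3,0.3]}' 20
python3 -c "
from h import *
st();im=snap('wrist','w7'); crop(im,220,130,180,180,3.3,'pics/w7c.png'); rel([484,382,141]);rel([484,382,260],down(np.radians(5.4)))"
```

```text
time: 7.55
position: [484.3, 381.9, 140.9]
eef_rot: [0.673, 0.739, -0.021, 0.021]
contact_force: [-0.2, 0.6, 0.1]
finger_gap: 60.7
t 7.55 p [484.3 381.9 140.9] F [-0.2  0.6  0.1] T [-0.01 -0.03 -0.03] gap 60.7 j [ 0.51  0.25  1.67 -0.06  1.25  0.43]
travel [ 0.0002 -0.0006 -0.0001] twist [0. 0. 0.] pos [484.3 381.9 141. ]
travel [-0.0138 -0.0014 -0.2377] twist [-0.0011  0.0187 -0.0004] pos [484.3 381.9 141. ]
```

View pics/w7c.png

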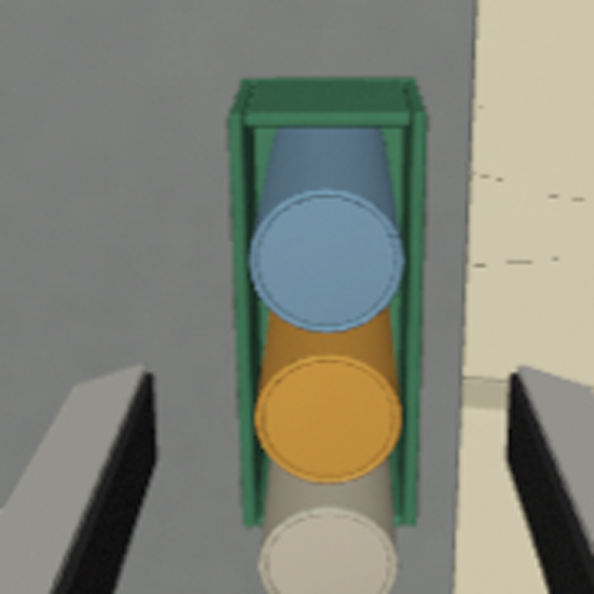

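Orange stands between blue and grey, released. Rise and go towards the level, looking back on the way.

```bash
python3 -m handwheel '{"travel":[[-0.004,0,-0.07],[-0.008,0,-0.14],[-0.013,-0.001,-0.22],[-0.1,-0.001,-0.26],[-0.2,-0.001,-0.26],[-0.2,-0.001,-0.26]],"twist":[[0,0,0],[0,0,0],[0,0.0187,0],[0,0.0187,0],[0,0.0187,0],[0,0.0187,0]],"grip":[0.3,0.3,0.3,1,1,1]}' 20
python3 -c "
from h import *
st();im=snap('wrist','w8');crop(im,230,30,130,180,3.3,'pics/w8c.png')"
```

```text
time: 8.2
position: [494.1, 286.5, 278.4]
eef_rot: [0.675, 0.737, -0.0, 0.0]
contact_force: [0.1, 0.5, 0.7]
finger_gap: 81.8
t 8.2 p [494.1 286.5 278.4] F [0.1 0.5 0.7] T [ 0.03  0.02 -0.05] gap 81.8 j [ 0.33  0.01  1.68 -0.    1.45  0.24]
```

View pics/w8.png

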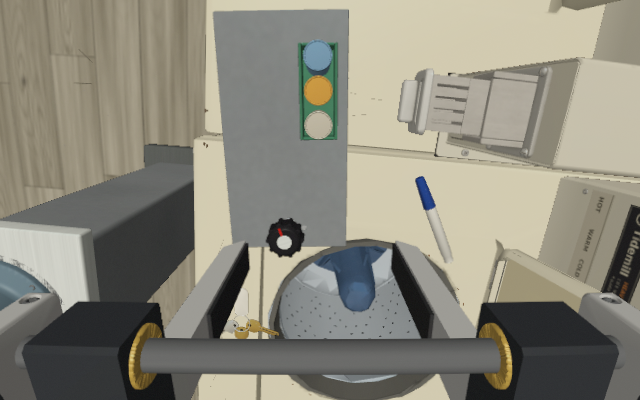

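View pics/w8c.png

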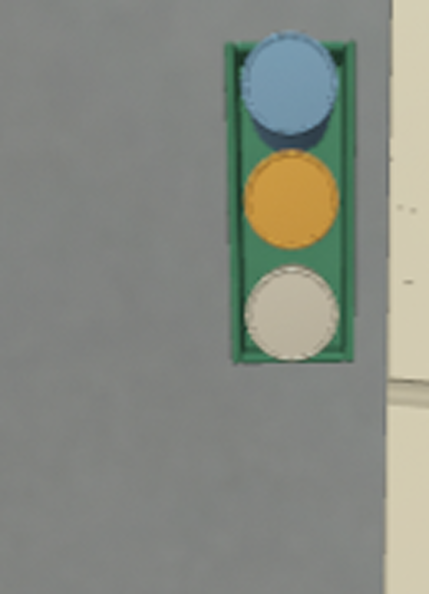

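Run:
```python
from h import *
c=cal("w8"); f=lambda x,y:(230+x/3.3-.35,30+y/3.3-.35)
for n,q in (("blue",(289,82)),("orange",(292,199)),("grey",(292,313))): print(n,onz("wrist",f(*q),145.3,c).round(1))
im=cv2.imread("pics/w8.png"); crop(im,220,200,140,60,5.5,"pics/w8d.png")
crop(im,200,0,160,260,2.3,"pics/w8e.png")
```

```text
blue [480.2 411.7 145.3]
orange [483.5 382.7 145.3]
grey [486.  353.1 145.3]
```

View pics/w8d.png

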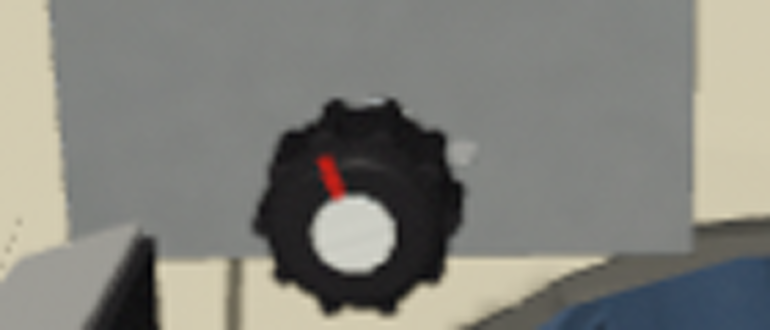

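View pics/w8e.png

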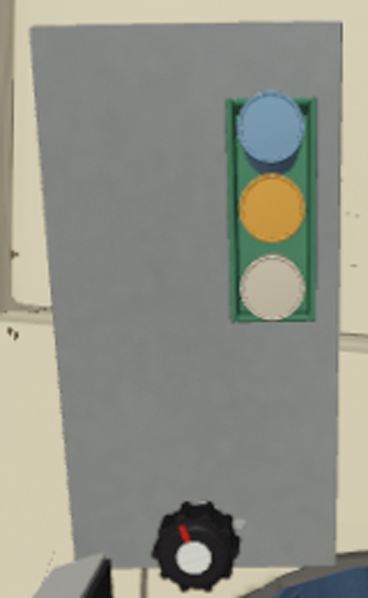

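Run:
```python
from h import *
c=cal("w8"); f=lambda x,y:(200+x/2.3-.3,y/2.3-.3)
P={}
for n,q,z in (("RL",(342,23),75.3),("FL",(31,28),75.3),("FR",(77,567),72.7),("RR",(335,565),72.7)):
    P[n]=onz("wrist",f(*q),z,c); print(n,P[n].round(1))
print("w",np.linalg.norm(P["RL"]-P["FL"]),np.linalg.norm(P["RR"]-P["FR"]),"l",np.linalg.norm(P["RL"]-P["RR"]),np.linalg.norm(P["FL"]-P["FR"]))
m=sum(P.values())/4; k=onz("wrist",(220+354/5.5-.4,200+233/5.5-.4),121.5,c); print("mid",m.round(1),"knob",k.round(1))
for yaw in (5.4,):
  a=np.radians(yaw); ex=np.array([np.cos(a),np.sin(a),0]); ey=np.array([-np.sin(a),np.cos(a),0])
  print("place from mid",(m-36*ex+30*ey).round(1),"from knob",(k-36*ex+135*ey).round(1),"from pocket", (np.array([483.2,382.1,0])-74*ex).round(1), "knob from mid",(m-105*ey).round(1))
```

```text
RL [506.8 466.9  75.3]
FL [369.1 453.5  75.3]
FR [394.3 195.4  72.7]
RR [531.6 208.7  72.7]
w 138.3617747178184 137.8633868421923 l 259.35954684011557 259.3384520566277
mid [450.5 331.1  74. ] knob [460.1 226.9 121.5]
place from mid [411.8 357.6  74. ] from knob [411.6 357.9 121.5] from pocket [409.5 375.1   0. ] knob from mid [460.3 226.6  74. ]
```

```bash
python3 -c "
from h import *
st()
rel([445,-352,230], down(-np.pi/2+np.radians(5)))"
```

```text
t 8.25 p [493.5 288.3 277.5] F [ 0.3  1.1 -0. ] T [ 0.03  0.03 -0.04] gap 85.6 j [0.33 0.01 1.68 0.   1.45 0.24]
travel [-1.267  -0.2104  0.0948] twist [-6.000e-04  4.000e-04  5.006e-01] pos [493.5 288.3 277.5]
```

```bash
python3 -m handwheel '{"travel":[[-0.09,-0.02,0],[-0.18,-0.04,0],[-0.28,-0.06,0],[-0.38,-0.08,0],[-0.48,-0.1,0],[-0.57,-0.12,0],[-0.66,-0.13,0],[-0.75,-0.14,0]],"twist":[[0,0,0.03],[0,0,0.07],[0,0,0.11],[0,0,0.15],[0,0,0.19],[0,0,0.23],[0,0,0.26],[0,0,0.29]],"grip":[1,1,1,1,1,1,1,1]}' 20
python3 -c "
from h import *
st()
rel([445,-352,230], down(-np.pi/2+np.radians(5)))"
```

```text
time: 9.05
position: [457.0, -92.3, 277.2]
eef_rot: [0.931, 0.364, -0.001, -0.001]
contact_force: [0.4, -0.1, 0.2]
finger_gap: 94.2
t 9.05 p [457.  -92.3 277.2] F [ 0.4 -0.1  0.2] T [-0.    0.02  0.03] gap 94.2 j [-0.44 -0.26  1.92 -0.    1.48  0.38]
travel [-0.3701  0.3652  0.0941] twist [-0.0005  0.0004  0.2097] pos [457.  -92.3 277.2]
```

```bash
python3 -m handwheel '{"travel":[[-0.06,0.06,0],[-0.13,0.13,0],[-0.2,0.2,0.01],[-0.27,0.265,0.04],[-0.33,0.33,0.07],[-0.37,0.365,0.094],[-0.37,0.365,0.094],[-0.37,0.365,0.094]],"twist":[[0,0,0.04],[0,0,0.08],[0,0,0.12],[0,0,0.16],[0,0,0.2],[0,0,0.21],[0,0,0.21],[0,0,0.21]],"grip":[1,1,1,1,1,1,1,1]}' 20
python3 -c "
from h import *
st();snap('wrist','w9')"
```

```text
time: 9.85
position: [445.4, -351.0, 229.3]
eef_rot: [0.999, 0.044, -0.001, -0.001]
contact_force: [-0.2, 1.0, -0.8]
finger_gap: 94.1
t 9.85 p [ 445.4 -351.   229.3] F [-0.2  1.  -0.8] T [ 0.02  0.1  -0.03] gap 94.1 j [-0.87  0.03  1.74 -0.    1.37  0.62]
```

View pics/w9.png

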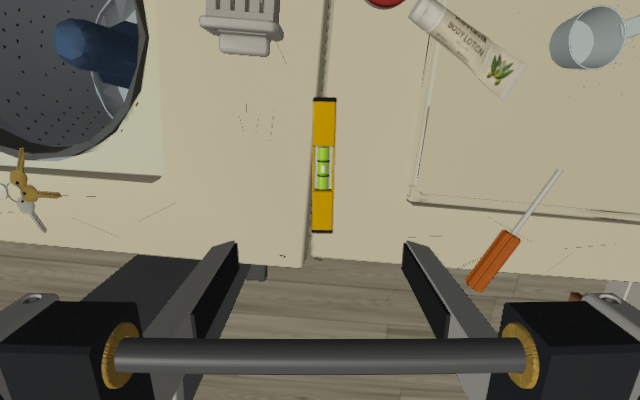

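```bash
python3 -c "
from h import *
im=cv2.imread('pics/w9.png');crop(im,295,90,60,150,4,'pics/w9c.png')"
```

```text
(no output)
```

View pics/w9c.png

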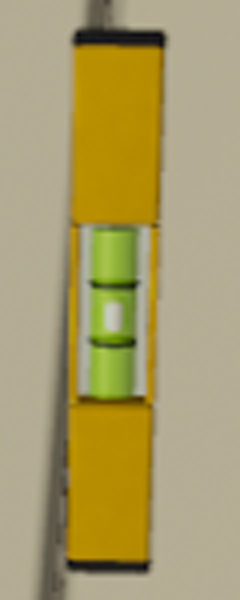

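Run:
```python
from h import *
c=cal("w9"); f=lambda x,y:(295+x/4-.4,90+y/4-.4)
P=[onz("wrist",f(*q),44,c) for q in ((75,31),(165,33),(148,571),(68,569))]
for p in P: print(p.round(1))
print([np.linalg.norm(P[i]-P[(i+1)%4]).round(1) for i in range(4)]); m=np.mean(P,0)
d=P[0]+P[1]-P[2]-P[3]; yaw=np.arctan2(d[1],d[0]); print("mid",m.round(1),"yaw",np.degrees(yaw))
Rt=down(yaw-np.pi/2)
for z in (110,37): rel([m[0],m[1],z],Rt)
```

```text
[ 535.1 -335.5   44. ]
[ 536.6 -358.6   44. ]
[ 389.4 -368.4   44. ]
[ 388.  -345.5   44. ]
[np.float64(23.2), np.float64(147.5), np.float64(23.0), np.float64(147.4)]
mid [ 462.3 -352.    44. ] yaw 3.8432340596253636
travel [0.0332 0.0058 0.24  ] twist [-0.0005  0.0005  0.0067] pos [ 445.7 -350.8  230. ]
travel [0.0334 0.006  0.386 ] twist [-0.0005  0.0005  0.0067] pos [ 445.7 -350.8  230. ]
```

```bash
python3 -m handwheel '{"travel":[[0.033,0.006,0.08],[0.033,0.006,0.16],[0.033,0.006,0.24],[0.033,0.006,0.3],[0.033,0.006,0.36],[0.033,0.006,0.39],[0.033,0.006,0.39],[0.033,0.006,0.39]],"twist":[[0,0,0.0067],[0,0,0.0067],[0,0,0.0067],[0,0,0.0067],[0,0,0.0067],[0,0,0.0067],[0,0,0.0067],[0,0,0.0067]],"grip":[0.5,0.5,0.2,0.2,0.2,0.2,0,0]}' 35
python3 -c "
from h import *
st();snap('wrist','w10')"
```

```text
time: 10.7
position: [463.1, -352.2, 36.6]
eef_rot: [0.999, 0.034, -0.0, 0.0]
contact_force: [-0.3, -0.3, 0.1]
finger_gap: 47.2
t 10.7 p [ 463.1 -352.2   36.6] F [-0.3 -0.3  0.1] T [ 0.01  0.12 -0.05] gap 47.2 j [-0.84  0.3   1.83 -0.    1.02  0.66]
```

View pics/w10.png

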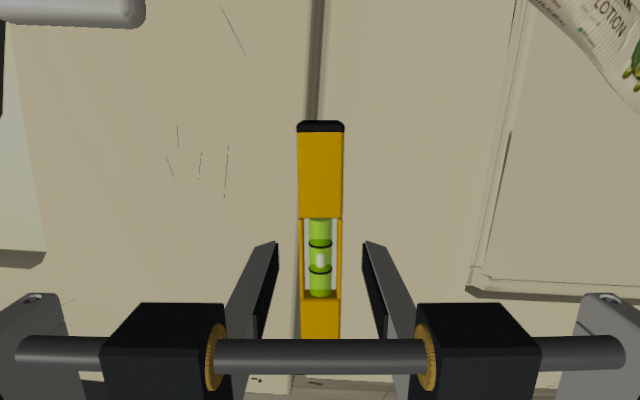

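```bash
python3 -c "
from h import *
print(onz('wrist',(320,256),40,cal('w10')), [onz('wrist',q,44,cal('w10')).round(1) for q in ((297.5,123),(344,123))])"
python3 -m handwheel '{"travel":[[0,0,0.004],[0,0,0.004],[0,0,0.004],[0,0,0.004],[0,0,0.004],[0,0,0.004]],"twist":[[0,0,0],[0,0,0],[0,0,0],[0,0,0],[0,0,0],[0,0,0]],"grip":[-1,-1,-1,-1,-1,-1]}' 35
```

```text
[ 462.72152664 -351.82811815   40.        ] [array([ 535.7, -335.6,   44. ]), array([ 537.3, -358.8,   44. ])]
time: 11.35
position: [463.7, -353.1, 35.8]
eef_rot: [0.999, 0.034, 0.001, 0.001]
contact_force: [-1.0, 2.3, 5.0]
finger_gap: 23.6
```

```bash
python3 -m handwheel '{"travel":[[0,0,-0.02],[0,0,-0.06],[0,0,-0.11],[0,0,-0.18],[0,0,-0.25],[0,0,-0.32],[0,0,-0.38],[0,0,-0.4]],"twist":[[0,0,0],[0,0,0],[0,0,0],[0,0,0],[0,0,0],[0,0,0],[0,0,0],[0,0,0]],"grip":[-1,-1,-1,-1,-1,-1,-1,-1]}' 35
python3 -c "
from h import *
st();snap('wrist','w11')
rel([430,290,270], down(np.radians(5.4)))"
```

```text
time: 12.15
position: [464.3, -353.7, 239.2]
eef_rot: [0.999, 0.034, 0.002, 0.003]
contact_force: [-0.0, -0.1, -3.3]
finger_gap: 23.5
t 12.15 p [ 464.3 -353.7  239.2] F [-0.  -0.1 -3.3] T [0.05 0.08 0.03] gap 23.5 j [-0.85  0.06  1.7  -0.    1.38  0.66]
travel [ 0.0191 -1.2887 -0.0691] twist [ 2.500e-03  4.000e-04 -5.084e-01] pos [ 464.3 -353.7  239.1]
```

View pics/w11.png

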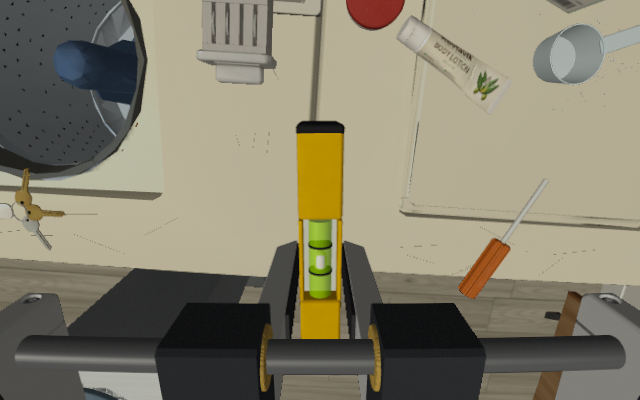

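```bash
python3 -m handwheel '{"travel":[[0,-0.05,-0.02],[0,-0.13,-0.04],[0,-0.22,-0.06],[0,-0.31,-0.069],[0,-0.4,-0.069],[0,-0.49,-0.069],[0,-0.57,-0.069],[0,-0.65,-0.069]],"twist":[[0,0,-0.02],[0,0,-0.06],[0,0,-0.1],[0,0,-0.14],[0,0,-0.18],[0,0,-0.22],[0,0,-0.25],[0,0,-0.28]],"grip":[-1,-1,-1,-1,-1,-1,-1,-1]}' 35
python3 -c "
from h import *
st()
rel([425,280,270], down(np.radians(5.4)))"
```

```text
time: 13.0
position: [440.6, -27.3, 269.2]
eef_rot: [0.889, 0.458, -0.001, 0.002]
contact_force: [1.3, 0.4, -3.1]
finger_gap: 23.2
t 13.0 p [440.6 -27.3 269.2] F [ 1.3  0.4 -3.1] T [ 0.04  0.01 -0.02] gap 23.2 j [-0.32 -0.32  1.99 -0.    1.47  0.3 ]
travel [ 0.4823 -0.3823 -0.0043] twist [ 0.0007  0.0013 -0.2272] pos [440.6 -27.3 269.2]
```

```bash
python3 -m handwheel '{"travel":[[0.06,-0.045,0],[0.13,-0.1,0],[0.2,-0.16,0],[0.27,-0.215,0],[0.34,-0.27,0],[0.4,-0.32,0],[0.45,-0.36,0],[0.48,-0.38,0]],"twist":[[0,0,-0.03],[0,0,-0.06],[0,0,-0.1],[0,0,-0.14],[0,0,-0.18],[0,0,-0.21],[0,0,-0.227],[0,0,-0.227]],"grip":[-1,-1,-1,-1,-1,-1,-1,-1]}' 35
python3 -c "
from h import *
st();snap('wrist','w12')
rel([411.8,362,140], down(np.radians(5.4)))"
```

```text
time: 13.8
position: [423.4, 280.2, 265.0]
eef_rot: [0.672, 0.741, -0.003, 0.001]
contact_force: [0.1, -1.4, -2.4]
finger_gap: 23.3
t 13.8 p [423.4 280.2 265. ] F [ 0.1 -1.4 -2.4] T [-0.03  0.03 -0.03] gap 23.3 j [ 0.36 -0.14  1.84 -0.    1.44  0.27]
travel [ 0.1633 -0.0068  0.2495] twist [-0.0012  0.0011  0.0009] pos [423.5 281.5 265. ]
```

View pics/w12.png

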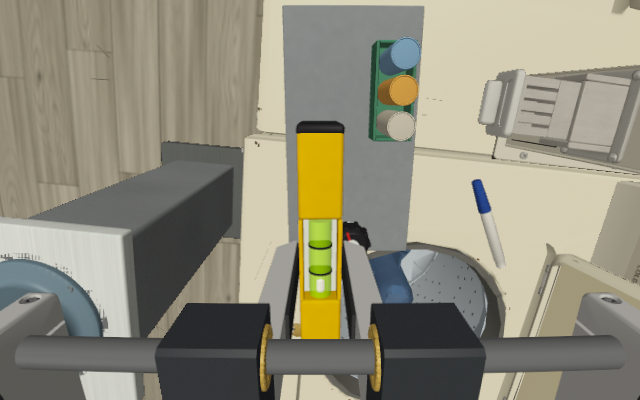

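```bash
python3 -m handwheel '{"travel":[[0.05,-0.002,0.03],[0.1,-0.004,0.07],[0.14,-0.006,0.12],[0.16,-0.007,0.17],[0.163,-0.007,0.22],[0.163,-0.007,0.25],[0.163,-0.007,0.25],[0.163,-0.007,0.25]],"twist":[[0,0,0],[0,0,0],[0,0,0],[0,0,0],[-0.0012,0.0011,0],[-0.0012,0.0011,0],[-0.0012,0.0011,0],[-0.0012,0.0011,0]],"grip":[-1,-1,-1,-1,-1,-1,-1,-1]}' 35
python3 -c "
from h import *
st();snap('wrist','w13')
im=snap('side','s13');crop(im,230,190,160,140,5,'pics/s13c.png')
rel([411.8,362,113], down(np.radians(5.4)))"
```

```text
time: 14.65
position: [411.9, 361.4, 139.7]
eef_rot: [0.672, 0.74, -0.0, -0.0]
contact_force: [-0.0, -0.0, -1.6]
finger_gap: 23.5
t 14.65 p [411.9 361.4 139.7] F [-0.  -0.  -1.6] T [ 0.06  0.01 -0.01] gap 23.5 j [ 0.51  0.07  1.87 -0.    1.2   0.42]
travel [ 0.0001 -0.0021  0.0565] twist [ 0.0007 -0.0003  0.0007] pos [412.8 362.  141.2]
```

View pics/w13.png

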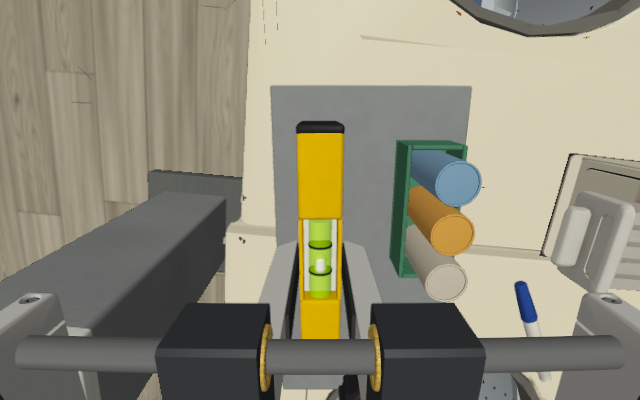

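View pics/s13c.png

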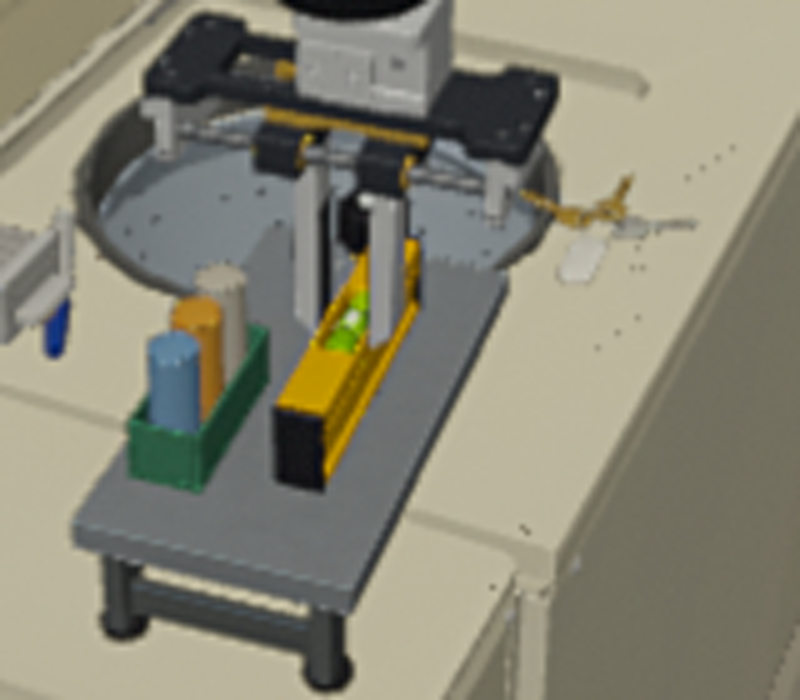

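```bash
python3 -m handwheel '{"travel":[[0,-0.002,0.02],[0,-0.002,0.04],[0,-0.002,0.052],[0,-0.002,0.056],[0,-0.002,0.056]],"twist":[[0,0,0],[0,0,0],[0,0,0],[0,0,0],[0,0,0]],"grip":[-1,-1,-1,-1,-1]}' 35
python3 -m handwheel '{"travel":[[0,0,0.003],[0,0,0.005],[0,0,0.005]],"twist":[[0,0,0],[0,0,0],[0,0,0]],"grip":[-1,-1,-1]}' 35
```

```text
time: 15.25
position: [411.5, 361.7, 112.6]
eef_rot: [0.672, 0.74, 0.001, 0.0]
contact_force: [-1.2, -0.3, -2.8]
finger_gap: 23.1
time: 15.55
position: [411.7, 361.9, 110.3]
eef_rot: [0.672, 0.74, 0.001, 0.0]
contact_force: [0.6, -0.3, -2.6]
finger_gap: 23.2
```

```bash
python3 -m handwheel '{"travel":[[0,0,0.002],[0,0,0.003],[0,0,0.003]],"twist":[[0,0,0],[0,0,0],[0,0,0]],"grip":[-1,-1,-1]}' 35
```

```text
time: 15.85
position: [412.0, 362.0, 109.9]
eef_rot: [0.672, 0.74, 0.001, 0.0]
contact_force: [-2.4, -1.8, 5.5]
finger_gap: 23.2
```

```bash
python3 -m handwheel '{"travel":[[0,0,0],[0,0,0],[0,0,0],[0,0,0],[0,0,0],[0,0,-0.06],[0,0,-0.12],[0,0,-0.18]],"twist":[[0,0,0],[0,0,0],[0,0,0],[0,0,0],[0,0,0],[0,0,0],[0,0,0],[0,0,0]],"grip":[0.05,0.05,0.05,0.05,0.05,0.05,0.05,0.05]}' 35
python3 -c "
from h import *
st();snap('wrist','w14')
rel([460.2,226.7,220], down(np.radians(60)))"
```

```text
time: 16.65
position: [411.6, 361.8, 200.7]
eef_rot: [0.672, 0.74, 0.001, 0.0]
contact_force: [0.6, -0.3, 0.9]
finger_gap: 49.5
t 16.65 p [411.6 361.8 200.7] F [ 0.6 -0.3  0.9] T [ 0.06  0.03 -0.02] gap 49.5 j [ 0.51  0.01  1.82 -0.    1.31  0.42]
travel [-0.2811  0.0651 -0.027 ] twist [ 3.800e-03  2.000e-04 -3.025e-01] pos [414.4 363.5 206.8]
```

View pics/w14.png

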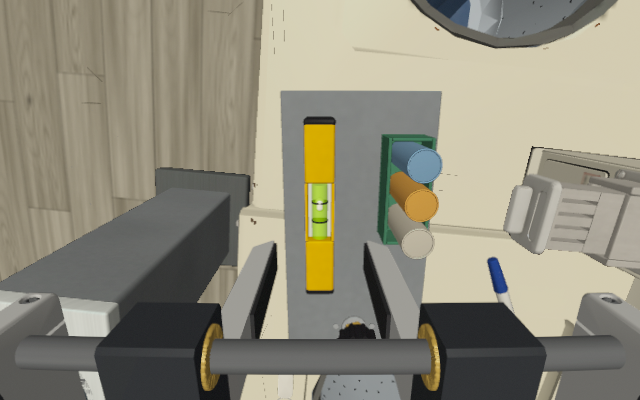

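```bash
python3 -c "
from h import *
im=cv2.imread('pics/w14.png');crop(im,290,170,60,80,7,'pics/w14c.png')"
```

```text
(no output)
```

View pics/w14c.png

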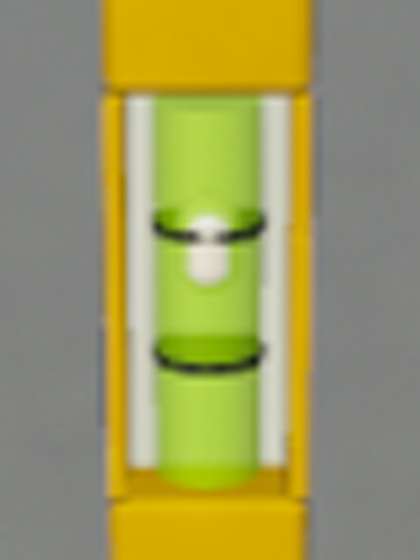

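```bash
python3 -m handwheel '{"travel":[[-0.05,0.01,-0.02],[-0.13,0.03,-0.027],[-0.21,0.05,-0.027],[-0.28,0.065,-0.027],[-0.28,0.065,-0.027],[-0.28,0.065,-0.027],[-0.28,0.065,-0.027],[-0.28,0.065,-0.027]],"twist":[[0,0,-0.04],[0,0,-0.08],[0,0,-0.12],[0,0,-0.16],[0,0,-0.2],[0,0,-0.24],[0,0,-0.28],[0,0,-0.3]],"grip":[0.4,0.4,0.4,0.4,0.4,0.4,0.4,0.4]}' 50
python3 -c "
from h import *
st();snap('wrist','w15')
rel([460.2,226.7,110], down(np.radians(60)))"
```

```text
time: 17.5
position: [460.1, 227.1, 219.6]
eef_rot: [0.261, 0.965, 0.004, 0.004]
contact_force: [0.3, 0.9, -1.0]
finger_gap: 65.7
t 17.5 p [460.1 227.1 219.6] F [ 0.3  0.9 -1. ] T [ 0.08 -0.02 -0.06] gap 65.7 j [ 0.24 -0.1   1.89  0.    1.34 -0.81]
travel [ 0.0007 -0.0028  0.2193] twist [ 0.0031  0.0019 -0.0013] pos [460.1 227.1 219.6]
```

View pics/w15.png

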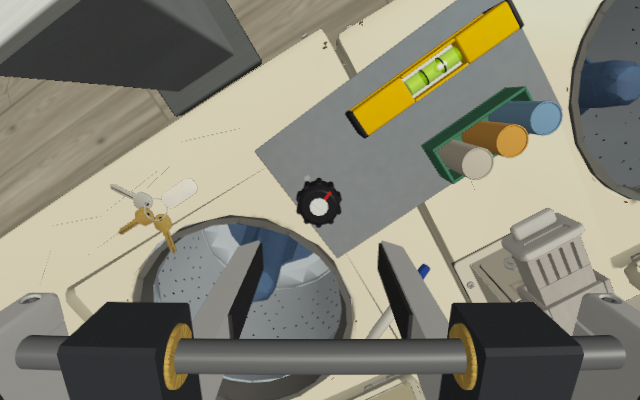

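```bash
python3 -c "
from h import *
k=onz('wrist',(318.5,206),121.5,cal('w15'));print(k)
im=cv2.imread('pics/w15.png');crop(im,280,160,80,80,7,'pics/w15c.png')
rel([460,227,110], down(np.radians(60)))"
```

```text
[459.57283212 227.04513958 121.5       ]
travel [ 0.0014 -0.0025  0.2193] twist [ 0.0031  0.0019 -0.0013] pos [460.1 227.1 219.6]
```

View pics/w15c.png

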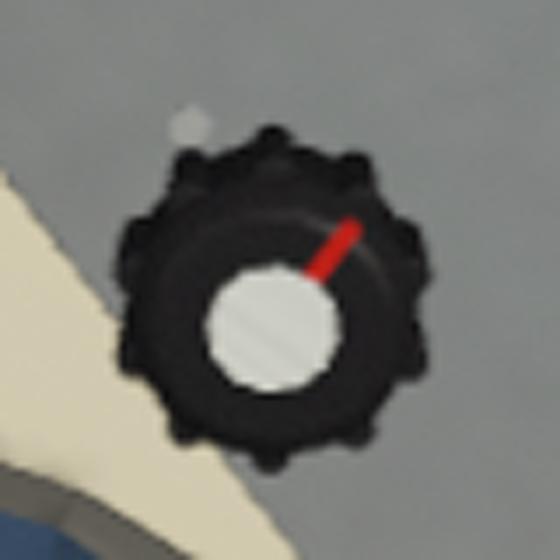

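```bash
python3 -m handwheel '{"travel":[[0.001,-0.002,0.06],[0.0014,-0.0025,0.13],[0.0014,-0.0025,0.18],[0.0014,-0.0025,0.21],[0.0014,-0.0025,0.219],[0.0014,-0.0025,0.219],[0.0014,-0.0025,0.219],[0.0014,-0.0025,0.219]],"twist":[[0.003,0.002,0],[0.003,0.002,0],[0.003,0.002,0],[0.003,0.002,0],[0.003,0.002,0],[0.003,0.002,0],[0.003,0.002,0],[0.003,0.002,0]],"grip":[0.4,0.4,0.4,0.4,0.4,0.4,-1,-1]}' 50
python3 -m handwheel '{"travel":[[0,0,0],[0,0,0],[0,0,0],[0,0,0]],"twist":[[0,0,0],[0,0,0],[0,0,0],[0,0,0]],"grip":[-1,-1,-1,-1]}' 50
python3 -c "
from h import *
st();snap('wrist','w16')"
```

```text
time: 18.35
position: [460.9, 227.2, 111.4]
eef_rot: [0.261, 0.965, 0.001, 0.001]
contact_force: [0.3, -0.6, 0.6]
finger_gap: 53.0
time: 18.75
position: [460.9, 226.4, 112.1]
eef_rot: [0.261, 0.965, -0.0, 0.001]
contact_force: [-2.7, -4.3, 6.1]
finger_gap: 33.7
t 18.75 p [460.9 226.4 112.1] F [-2.7 -4.3  6.1] T [-0.99  0.54  0.  ] gap 33.7 j [ 0.24  0.03  1.97 -0.    1.14 -0.81]
```

View pics/w16.png

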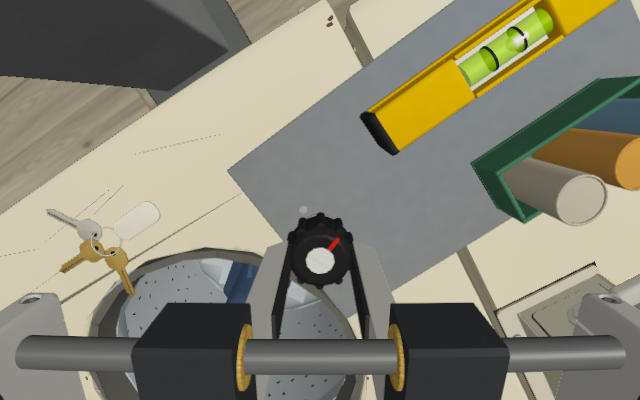

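```bash
python3 -m handwheel '{"travel":[[0,0,0],[0,0,0],[0,0,0],[0,0,0],[0,0,0],[0,0,0],[0,0,0],[0,0,0]],"twist":[[0,0,0.04],[0,0,0.08],[0,0,0.12],[0,0,0.16],[0,0,0.2],[0,0,0.24],[0,0,0.28],[0,0,0.28]],"grip":[-1,-1,-1,-1,-1,-1,-1,-1]}' 50
python3 -c "
from h import *
st();snap('wrist','w17')"
```

```text
time: 19.6
position: [460.7, 226.2, 112.2]
eef_rot: [0.647, 0.763, -0.0, 0.001]
contact_force: [-1.9, -2.6, 2.3]
finger_gap: 33.6
t 19.6 p [460.7 226.2 112.2] F [-1.9 -2.6  2.3] T [-0.53  0.41 -0.04] gap 33.6 j [ 0.24  0.03  1.97 -0.    1.14  0.07]
```

View pics/w17.png

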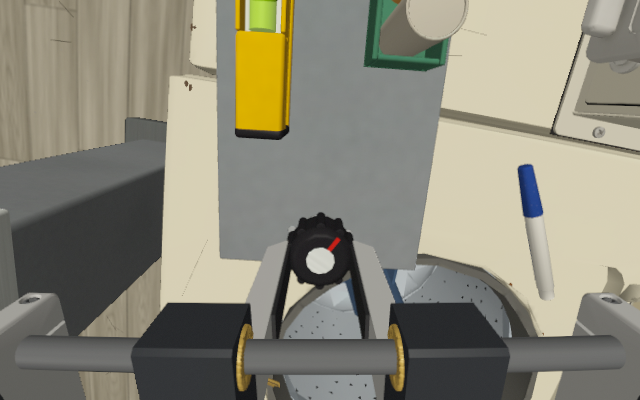

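```bash
python3 -m handwheel '{"travel":[[0,0,0],[0,0,0],[0,0,0],[0,0,0],[0,0,0],[0,0,0],[0,0,0],[0,0,0]],"twist":[[0,0,0.04],[0,0,0.08],[0,0,0.12],[0,0,0.16],[0,0,0.2],[0,0,0.24],[0,0,0.29],[0,0,0.29]],"grip":[-1,-1,-1,-1,-1,-1,-1,-1]}' 50
python3 -m handwheel '{"travel":[[0,0,0],[0,0,0],[0,0,0],[0,0,0],[0,0,-0.08],[0,0,-0.16],[0,0,-0.22],[0,0,-0.22]],"twist":[[0,0,0],[0,0,0],[0,0,0],[0,0,0],[0,0,0],[0,0,-0.03],[0,0,-0.07],[0,0,-0.11]],"grip":[0.4,0.4,0.4,0.4,0.4,0.4,0.4,0.4]}' 50
python3 -c "
from h import *
st();snap('wrist','w18')
rel([460,227,220], down(np.radians(60)))"
```

```text
time: 20.45
position: [460.5, 226.3, 112.2]
eef_rot: [0.916, 0.402, 0.0, 0.001]
contact_force: [-1.8, -2.6, 2.5]
finger_gap: 33.7
time: 21.25
position: [463.4, 227.3, 227.8]
eef_rot: [0.831, 0.556, 0.005, 0.002]
contact_force: [-0.2, -0.1, -0.9]
finger_gap: 65.8
t 21.25 p [463.4 227.3 227.8] F [-0.2 -0.1 -0.9] T [-0.02  0.02 -0.02] gap 65.8 j [ 0.24 -0.1   1.88 -0.    1.35  0.63]
travel [-0.0014 -0.0039  0.0104] twist [ 0.0021  0.0006 -0.457 ] pos [462.  226.9 225.2]
```

View pics/w18.png

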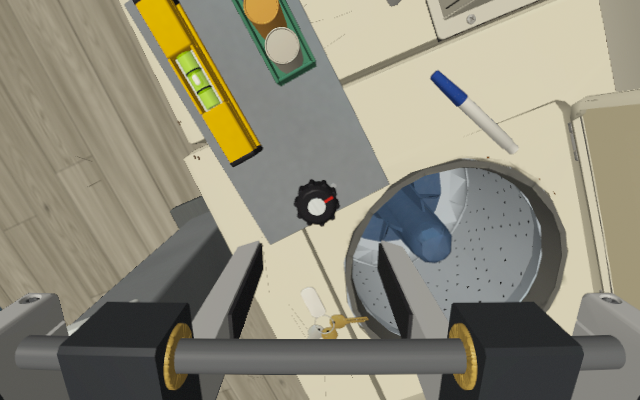

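```bash
python3 -c "
from h import *
im=cv2.imread('pics/w18.png');crop(im,165,40,65,75,8,'pics/w18c.png')"
```

```text
(no output)
```

View pics/w18c.png

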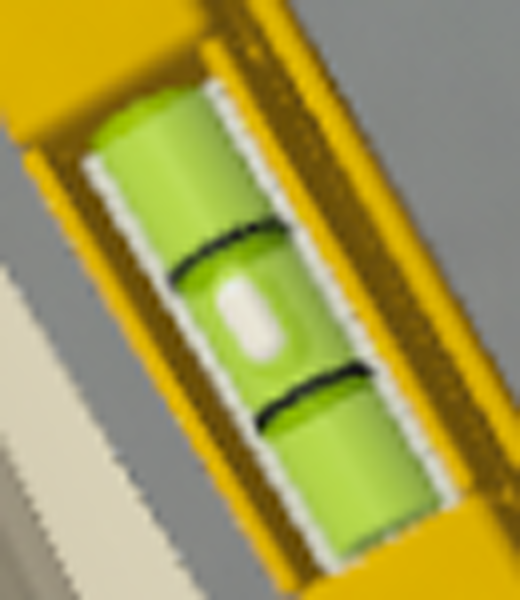

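```bash
python3 -c "
from h import *
c=cal('w14');a=onz('wrist',(319.5,119),118.5,c);b=onz('wrist',(320,292.5),117.5,c);print(a,b,np.linalg.norm(a-b),(a+b)/2)
m=(a+b)/2; d=(a-b)/np.linalg.norm(a-b); print('shR',m-50*d,'yaw',np.degrees(np.arctan2(-d[0],d[1])))
t=(m-50*d); rel([t[0],t[1],200],down(np.radians(5.4)))"
```

```text
[403.75743458 435.02457476 118.5       ] [418.26434183 288.38046482 117.5       ] 147.36331068598855 [411.01088821 361.70251979 118.        ]
shR [415.93304528 311.94654279 117.66070252] yaw 5.649657196019542
travel [ 0.1224 -0.15    0.0499] twist [ 0.002  -0.0004 -0.1536] pos [462.  226.9 225.2]
```

```bash
python3 -m handwheel '{"travel":[[0.03,-0.04,0],[0.07,-0.09,0],[0.1,-0.13,0.02],[0.1224,-0.15,0.05],[0.1224,-0.15,0.08],[0.1224,-0.15,0.1],[0.1224,-0.15,0.1],[0.1224,-0.15,0.1]],"twist":[[0,0,-0.03],[0,0,-0.07],[0,0,-0.11],[0.002,0,-0.1536],[0.002,0,-0.1536],[0.002,0,-0.1536],[0.002,0,-0.1536],[0.002,0,-0.1536]],"grip":[-1,-1,-1,-1,-1,-1,-1,-1]}' 50
python3 -c "
from h import *
st();im=snap('wrist','w19');crop(im,280,130,80,110,5.4,'pics/w19c.png')"
```

```text
time: 22.1
position: [416.5, 311.3, 174.9]
eef_rot: [0.674, 0.739, 0.0, -0.0]
contact_force: [0.6, -0.2, 0.3]
finger_gap: 5.4
t 22.1 p [416.5 311.3 174.9] F [ 0.6 -0.2  0.3] T [ 0.03 -0.02  0.01] gap 5.4 j [ 0.42 -0.03  1.91  0.    1.26  0.33]
```

View pics/w19.png

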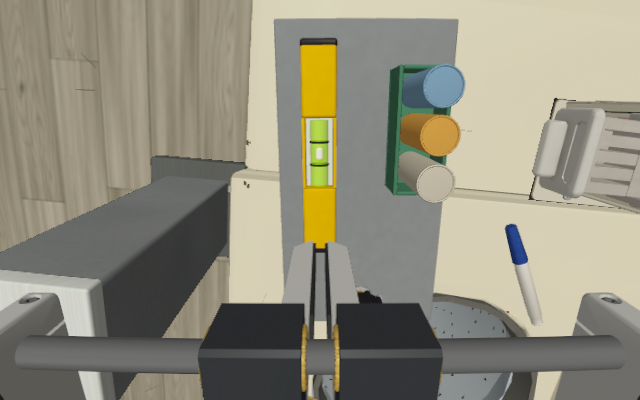

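View pics/w19c.png

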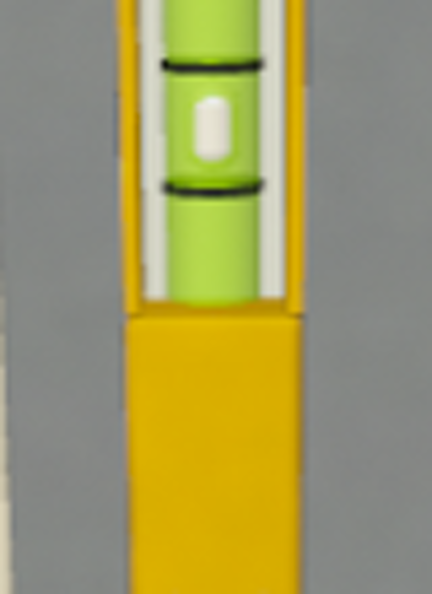

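```bash
python3 -m handwheel '{"travel":[[0,0,0.02],[0,0,0.04],[0,0,0.055],[0,0,0.06],[0,0,0.06]],"twist":[[0,0,0],[0,0,0],[0,0,0],[0,0,0],[0,0,0]],"grip":[-1,-1,-1,-1,-1]}' 50
python3 -m handwheel '{"travel":[[0,0,0.003],[0,0,0.005],[0,0,0.005]],"twist":[[0,0,0],[0,0,0],[0,0,0]],"grip":[-1,-1,-1]}' 50
```

```text
time: 22.65
position: [416.5, 311.4, 144.7]
eef_rot: [0.674, 0.739, 0.0, -0.0]
contact_force: [-0.3, 1.5, -0.3]
finger_gap: 0.2
time: 22.95
position: [416.5, 311.4, 142.3]
eef_rot: [0.674, 0.739, 0.0, -0.0]
contact_force: [-0.3, -0.9, -0.0]
finger_gap: 0.6
```

```bash
python3 -m handwheel '{"travel":[[0,0,0.002],[0,0,0.003],[0,0,0.003]],"twist":[[0,0,0],[0,0,0],[0,0,0]],"grip":[-1,-1,-1]}' 50
```

```text
time: 23.25
position: [416.5, 311.4, 140.7]
eef_rot: [0.674, 0.739, 0.0, -0.0]
contact_force: [-0.8, 0.4, 0.7]
finger_gap: 0.6
```

```bash
python3 -m handwheel '{"travel":[[0,0,0.001],[0,0,0.001],[0,0,0.002]],"twist":[[0,0,0],[0,0,0],[0,0,0]],"grip":[-1,-1,-1]}' 50
```

```text
time: 23.55
position: [416.5, 311.5, 139.8]
eef_rot: [0.674, 0.739, 0.0, -0.0]
contact_force: [0.4, 0.6, -0.7]
finger_gap: 0.4
```

```bash
python3 -m handwheel '{"travel":[[0,0,0.001],[0,0,0.002],[0,0,0.002]],"twist":[[0,0,0],[0,0,0],[0,0,0]],"grip":[-1,-1,-1]}' 50
```

```text
time: 23.85
position: [416.5, 311.4, 138.7]
eef_rot: [0.674, 0.739, 0.0, -0.0]
contact_force: [0.2, -0.2, -0.1]
finger_gap: 0.3
```

```bash
python3 -m handwheel '{"travel":[[0,0,0.001],[0,0,0.0015],[0,0,0.0015]],"twist":[[0,0,0],[0,0,0],[0,0,0]],"grip":[-1,-1,-1]}' 50
python3 -c "
from h import *
im=snap('side','s20');crop(im,270,190,100,100,6,'pics/s20c.png');snap('wrist','w20')"
```

```text
time: 24.15
position: [416.4, 311.4, 137.9]
eef_rot: [0.674, 0.739, 0.0, -0.0]
contact_force: [-0.6, 0.4, 0.3]
finger_gap: 0.4
```

View pics/s20c.png

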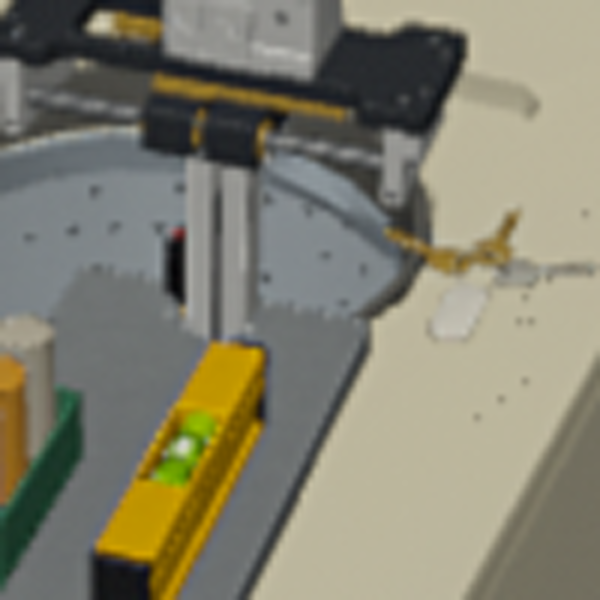

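View pics/w20.png

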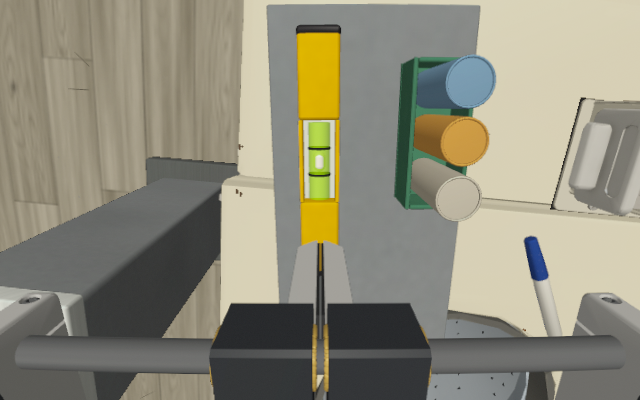

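```bash
python3 -c "
from h import *
for p in ([416.5,311.4,116],[416.5,311.4,119],[411,361.7,119],[411,361.7,116],[418.3,287,119]): print(p,((proj('side',np.array(p,float))[0]-[270,190]+.4)*6).round(0))
c=cal('w20')
for q in ((298,200),(338,200),(319,120),(319,30)): print(onz('wrist',q,119,c).round(1),onz('wrist',q,116,c).round(1))
im=cv2.imread('pics/w20.png');crop(im,280,100,80,160,3.7,'pics/w20c.png')
"
```

```text
[416.5, 311.4, 116] [220. 374.]
[416.5, 311.4, 119] [220. 368.]
[411, 361.7, 119] [182. 440.]
[411, 361.7, 116] [182. 446.]
[418.3, 287, 119] [240. 335.]
[400.  337.6 119. ] [399.9 336.8 116. ]
[424.3 339.8 119. ] [424.6 339.  116. ]
[408.5 386.1 119. ] [408.5 386.  116. ]
[404.2 433.3 119. ] [404.1 433.9 116. ]
```

View pics/w20c.png

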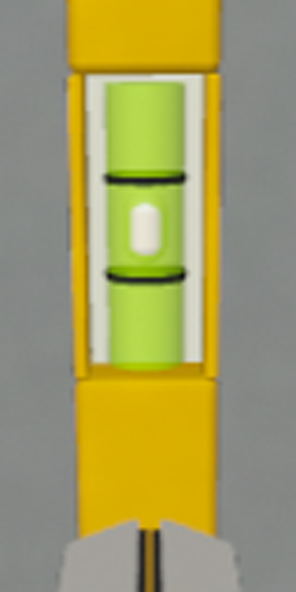

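```bash
python3 -c "
from h import *
c=cal('w20')
for z in (116,120,125,130,135,140): print(z,onz('wrist',(312,243),z,c).round(1))
st()
"
```

```text
116 [410.9 309.  116. ]
120 [410.9 310.7 120. ]
125 [410.8 312.7 125. ]
130 [410.8 314.8 130. ]
135 [410.7 316.8 135. ]
140 [410.6 318.9 140. ]
t 24.25 p [416.5 311.4 137.9] F [-0.1 -0.2  0.6] T [-0.   -0.01  0.01] gap 0.4 j [0.42 0.01 1.94 0.   1.19 0.33]
```

```bash
python3 -c "
from h import *
a=np.radians(5.4);ex=np.array([np.cos(a),np.sin(a),0])
for z in (118,124,130):
  for s in (-20,-12,12,20): print(z,s,((proj('side',np.array([412,362,z])+s*ex)[0]-[230,190]+.4)*5).round(0), ((proj('side',np.array([416.5,311.4,z])+s*ex)[0]-[270,190]+.4)*6).round(0))
im=cv2.imread('pics/s20.png');crop(im,295,225,40,50,14,'pics/s20d.png')
"
```

```text
118 -20 [389. 377.] [266. 379.]
118 -12 [373. 374.] [248. 376.]
118 12 [326. 363.] [193. 364.]
118 20 [310. 360.] [175. 360.]
124 -20 [389. 367.] [266. 368.]
124 -12 [373. 364.] [248. 364.]
124 12 [326. 353.] [193. 353.]
124 20 [310. 350.] [175. 349.]
130 -20 [389. 357.] [267. 356.]
130 -12 [373. 354.] [248. 352.]
130 12 [326. 343.] [193. 341.]
130 20 [310. 340.] [175. 337.]
```

View pics/s20d.png

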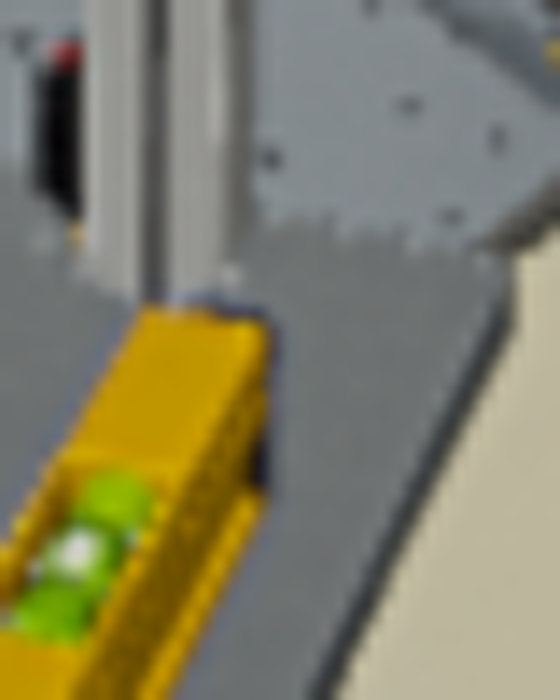

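```bash
python3 -m handwheel '{"travel":[[0,0,0.004],[0,0,0.008],[0,0,0.011],[0,0,0.011]],"twist":[[0,0,0],[0,0,0],[0,0,0],[0,0,0]],"grip":[-1,-1,-1,-1]}' 50
python3 -m handwheel '{"travel":[[0,0,0.002],[0,0,0.003],[0,0,0.003]],"twist":[[0,0,0],[0,0,0],[0,0,0]],"grip":[-1,-1,-1]}' 50
```

```text
time: 24.65
position: [416.2, 311.3, 132.0]
eef_rot: [0.674, 0.739, -0.0, -0.001]
contact_force: [0.2, -0.4, 0.4]
finger_gap: 0.7
time: 24.95
position: [416.1, 311.3, 130.4]
eef_rot: [0.674, 0.739, -0.0, -0.001]
contact_force: [-0.2, 0.3, 0.3]
finger_gap: 0.8
```

```bash
python3 -c "
from h import *
im=snap('side','s21');crop(im,295,225,40,50,14,'pics/s21d.png')
"
```

```text
(no output)
```

View pics/s21d.png

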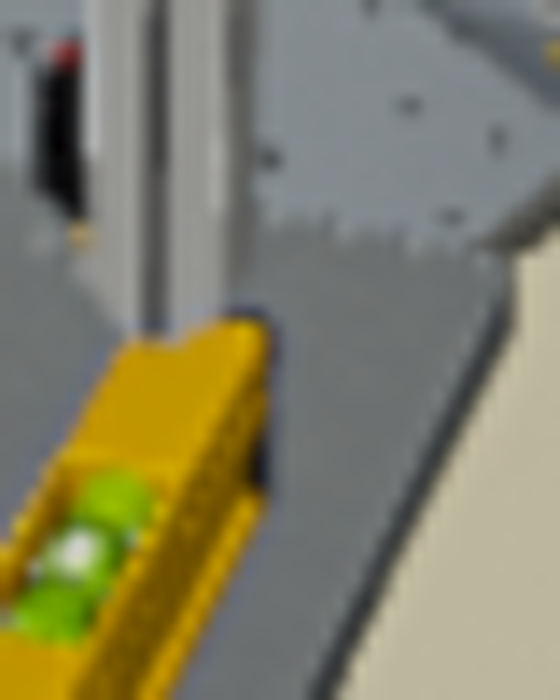

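```bash
python3 -m handwheel '{"travel":[[0,0,0.002],[0,0,0.004],[0,0,0.004]],"twist":[[0,0,0],[0,0,0],[0,0,0]],"grip":[-1,-1,-1]}' 50
python3 -m handwheel '{"travel":[[0,0,0.001],[0,0,0.002],[0,0,0.002]],"twist":[[0,0,0],[0,0,0],[0,0,0]],"grip":[-1,-1,-1]}' 50
```

```text
time: 25.3
position: [416.1, 311.3, 128.3]
eef_rot: [0.674, 0.739, -0.0, -0.001]
contact_force: [-0.6, 0.8, -0.1]
finger_gap: 0.6
time: 25.6
position: [416.0, 311.2, 127.2]
eef_rot: [0.674, 0.739, -0.0, -0.001]
contact_force: [-0.4, -0.0, 0.3]
finger_gap: 0.6
```

```bash
python3 -m handwheel '{"travel":[[0,0,0.001],[0,0,0.002],[0,0,0.002]],"twist":[[0,0,0],[0,0,0],[0,0,0]],"grip":[-1,-1,-1]}' 50
```

```text
time: 25.9
position: [416.0, 311.2, 126.1]
eef_rot: [0.674, 0.739, -0.0, -0.001]
contact_force: [-0.6, 0.3, 0.0]
finger_gap: 0.5
```

```bash
python3 -m handwheel '{"travel":[[0,0,0.001],[0,0,0.002],[0,0,0.002]],"twist":[[0,0,0],[0,0,0],[0,0,0]],"grip":[-1,-1,-1]}' 50
```

```text
time: 26.2
position: [415.9, 311.2, 125.0]
eef_rot: [0.674, 0.739, -0.0, -0.001]
contact_force: [0.3, -0.4, -0.1]
finger_gap: 0.6
```

```bash
python3 -m handwheel '{"travel":[[0,0,0.001],[0,0,0.002],[0,0,0.002]],"twist":[[0,0,0],[0,0,0],[0,0,0]],"grip":[-1,-1,-1]}' 50
python3 -c "
from h import *
im=snap('side','s22');crop(im,295,225,40,50,14,'pics/s22d.png')
"
```

```text
time: 26.5
position: [415.9, 311.2, 123.9]
eef_rot: [0.674, 0.739, -0.0, -0.001]
contact_force: [0.4, 0.3, 0.7]
finger_gap: 0.3
```

View pics/s22d.png

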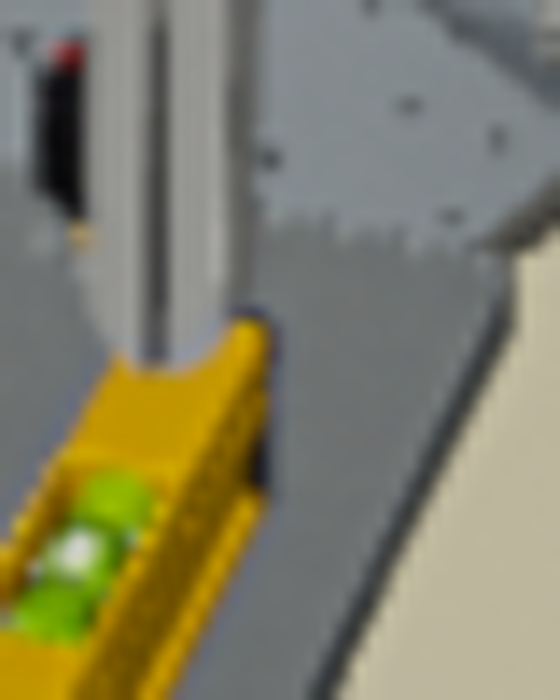

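```bash
python3 -m handwheel '{"travel":[[0,0,0.001],[0,0,0.002],[0,0,0.002]],"twist":[[0,0,0],[0,0,0],[0,0,0]],"grip":[-1,-1,-1]}' 50
```

```text
time: 26.85
position: [415.9, 311.2, 122.9]
eef_rot: [0.674, 0.739, -0.001, -0.001]
contact_force: [-0.2, -0.6, 0.6]
finger_gap: 0.7
```

```bash
python3 -m handwheel '{"travel":[[0,0,0.001],[0,0,0.002],[0,0,0.002]],"twist":[[0,0,0],[0,0,0],[0,0,0]],"grip":[-1,-1,-1]}' 50
```

```text
time: 27.15
position: [415.8, 311.1, 121.8]
eef_rot: [0.674, 0.739, -0.001, -0.001]
contact_force: [-0.2, -0.0, 0.4]
finger_gap: 0.2
```

```bash
python3 -m handwheel '{"travel":[[0,0,0.001],[0,0,0.002],[0,0,0.002]],"twist":[[0,0,0],[0,0,0],[0,0,0]],"grip":[-1,-1,-1]}' 50
python3 -c "
from h import *
im=snap('side','s23');crop(im,295,225,40,50,14,'pics/s23d.png')
im=snap('wrist','w23')
"
```

```text
time: 27.45
position: [415.7, 311.1, 120.7]
eef_rot: [0.674, 0.739, -0.001, -0.001]
contact_force: [-0.0, -0.9, -0.9]
finger_gap: 0.4
```

View pics/s23d.png

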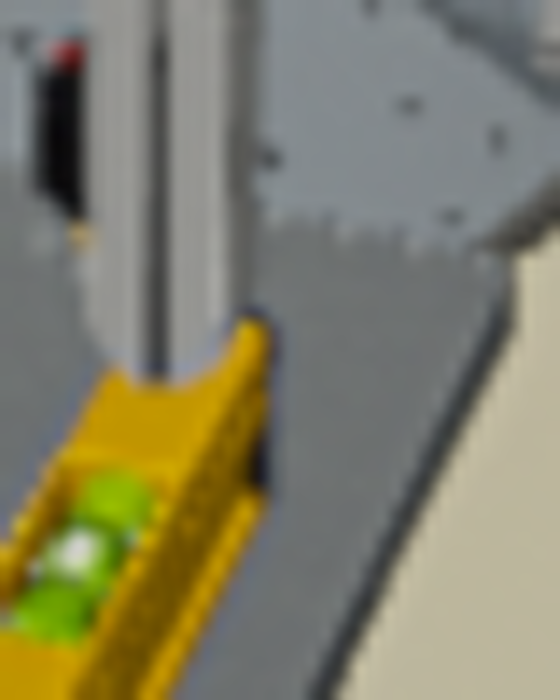

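View pics/w23.png

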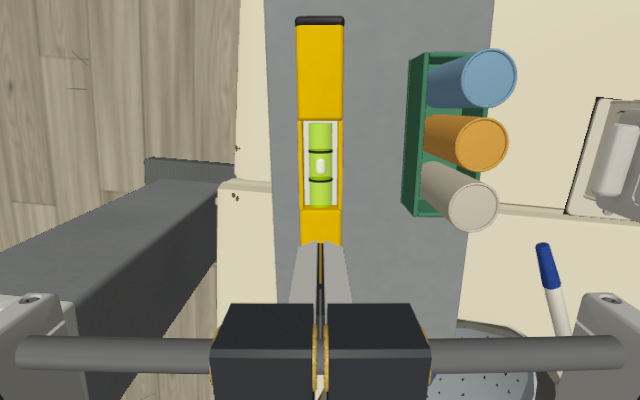

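```bash
python3 -m handwheel '{"travel":[[0,0,0.001],[0,0,0.002],[0,0,0.002]],"twist":[[0,0,0],[0,0,0],[0,0,0]],"grip":[-1,-1,-1]}' 50
```

```text
time: 27.85
position: [415.7, 311.1, 119.6]
eef_rot: [0.674, 0.739, -0.001, -0.001]
contact_force: [0.5, 0.1, -0.5]
finger_gap: 0.6
```

```bash
python3 -m handwheel '{"travel":[[0,0,0.001],[0,0,0.002],[0,0,0.002]],"twist":[[0,0,0],[0,0,0],[0,0,0]],"grip":[-1,-1,-1]}' 50
python3 -c "
from h import *
im=snap('side','s24');crop(im,285,225,60,50,12,'pics/s24d.png')
im=snap('scene','c24');crop(im,195,155,100,75,8,'pics/c24.png')
"
```

```text
time: 28.15
position: [415.6, 311.1, 118.5]
eef_rot: [0.674, 0.739, -0.001, -0.001]
contact_force: [0.3, 0.6, 0.5]
finger_gap: 0.3
```

View pics/s24d.png

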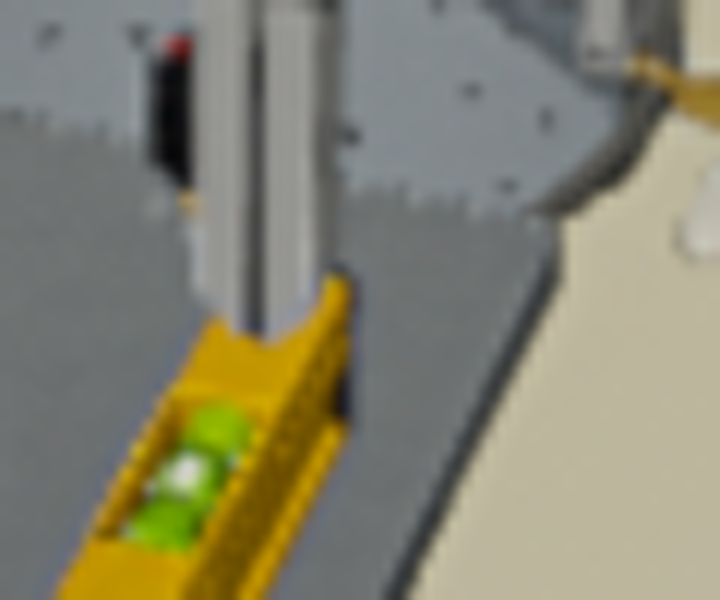

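View pics/c24.png

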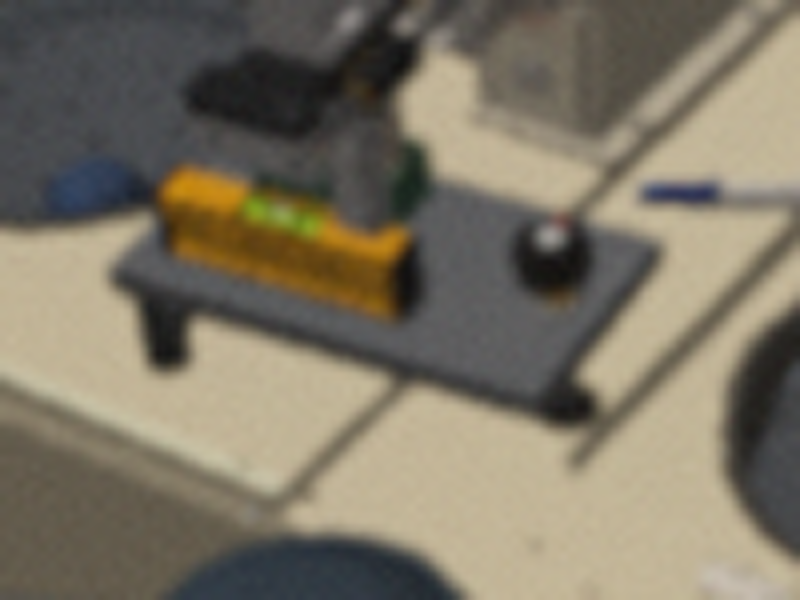

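```bash
python3 -c "
from h import *
a=np.radians(5.4);ex=np.array([np.cos(a),np.sin(a),0])
for z in (113,119,125):
  for s in (-12,0,12): print(z,s,((proj('scene',np.array([415.8,311.2,z])+s*ex)[0]-[195,155]+.44)*8).round(0),((proj('side',np.array([415.8,311.2,z])+s*ex)[0]-[285,225]+.46)*12).round(0))
print(((proj('scene',np.array([[418,287,119],[404,435,119],[411,361,119]]))-[195,155]+.44)*8).round(0))
print(((proj('side',np.array([[418,287,119],[404,435,119],[411,361,119]]))-[285,225]+.46)*12).round(0))
im=cv2.imread('pics/c24.png');cv2.imwrite('pics/c24z.png',cv2.resize(im[120:340,130:460],None,fx=2.3,fy=2.3,interpolation=cv2.INTER_CUBIC))
"
```

```text
113 -12 [358. 255.] [319. 352.]
113 0 [370. 242.] [264. 340.]
113 12 [382. 228.] [210. 329.]
119 -12 [356. 246.] [320. 328.]
119 0 [369. 233.] [265. 317.]
119 12 [381. 219.] [210. 306.]
125 -12 [355. 237.] [320. 305.]
125 0 [367. 224.] [265. 294.]
125 12 [379. 210.] [210. 282.]
[[409. 245.]
 [167. 173.]
 [286. 209.]]
[[302. 251.]
 [ 56. 692.]
 [186. 460.]]
```

View pics/c24z.png

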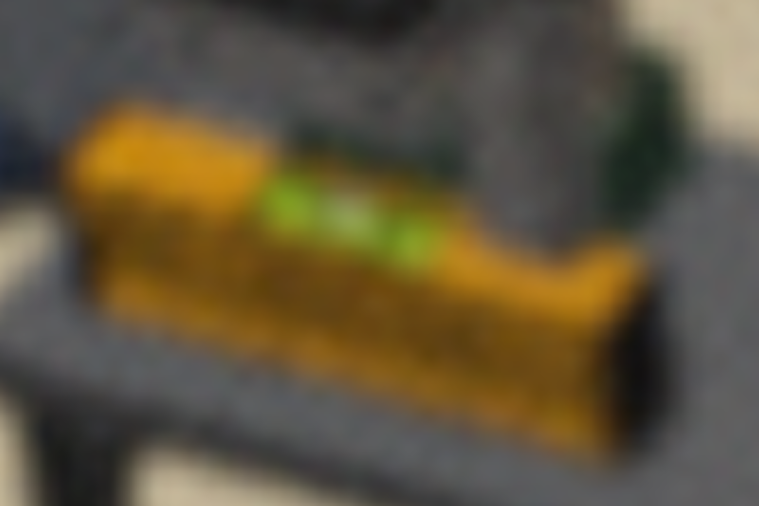

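```bash
python3 -c "
from h import *
s=(285+260/12-.46,225+336/12-.46)
for q in ((365,227),(370,232)):
  c=(195+q[0]/8-.44,155+q[1]/8-.44); print(tri([('side',s),('scene',c)]))
# vial mid check
print(tri([('side',(285+185/12-.46,225+472/12-.46)),('scene',(195+(345/2.3+130)/8-.44,155+(210/2.3+120)/8-.44))]))
st()
"
```

```text
[416.43171005 315.33744795 118.63584004]
[417.24179208 312.7691111  116.21367805]
[409.44769721 363.75755167 117.80482912]
t 28.25 p [415.7 311.1 118.6] F [0.5 0.  0.5] T [ 0.01 -0.01 -0.03] gap 0.5 j [0.42 0.04 1.95 0.   1.15 0.33]
```

```bash
python3 -m handwheel '{"travel":[[0,0,0.001],[0,0,0.002],[0,0,0.002]],"twist":[[0,0,0],[0,0,0],[0,0,0]],"grip":[-1,-1,-1]}' 50
```

```text
time: 28.55
position: [415.6, 311.1, 117.5]
eef_rot: [0.674, 0.739, -0.001, -0.001]
contact_force: [1.1, -0.9, -0.1]
finger_gap: 0.5
```

```bash
python3 -m handwheel '{"travel":[[0,0,0.001],[0,0,0.002],[0,0,0.002]],"twist":[[0,0,0],[0,0,0],[0,0,0]],"grip":[-1,-1,-1]}' 50
```

```text
time: 28.85
position: [415.7, 311.1, 116.8]
eef_rot: [0.674, 0.739, -0.001, -0.001]
contact_force: [-0.4, -0.5, 2.6]
finger_gap: 0.5
```

```bash
python3 -m handwheel '{"travel":[[0,0,0.001],[0,0,0.002],[0,0,0.002]],"twist":[[0,0,0],[0,0,0],[0,0,0]],"grip":[-1,-1,-1]}' 50
```

```text
time: 29.15
position: [416.2, 311.1, 116.8]
eef_rot: [0.674, 0.739, -0.001, -0.001]
contact_force: [-1.5, -1.5, 7.2]
finger_gap: 0.5
```

```bash
python3 -m handwheel '{"travel":[[0,0,0.002],[0,0,0.0028],[0,0,0.0028],[0,0,0.0028],[0,0,0.0028]],"twist":[[0,0,0],[0,0,0],[0,0,0],[0,0,0],[0,0,0]],"grip":[-1,-1,-1,-1,-1]}' 50
python3 -c "
from h import *
st();im=snap('wrist','w25');crop(im,280,100,80,150,4,'pics/w25c.png');snap('side','s25');st()"
```

```text
time: 29.65
position: [416.8, 311.2, 116.8]
eef_rot: [0.674, 0.739, -0.0, -0.0]
contact_force: [-2.5, -2.7, 9.2]
finger_gap: 0.4
t 29.65 p [416.8 311.2 116.8] F [-2.5 -2.7  9.2] T [-0.5   0.52  0.  ] gap 0.4 j [ 0.42  0.04  1.95 -0.    1.15  0.33]
t 29.75 p [416.8 311.2 116.8] F [-2.5 -1.9  9.4] T [-0.44  0.47  0.01] gap 0.8 j [ 0.42  0.04  1.95 -0.    1.15  0.33]
```

View pics/w25c.png

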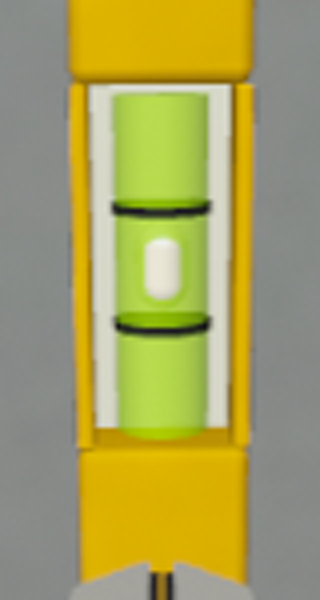

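View pics/w25.png

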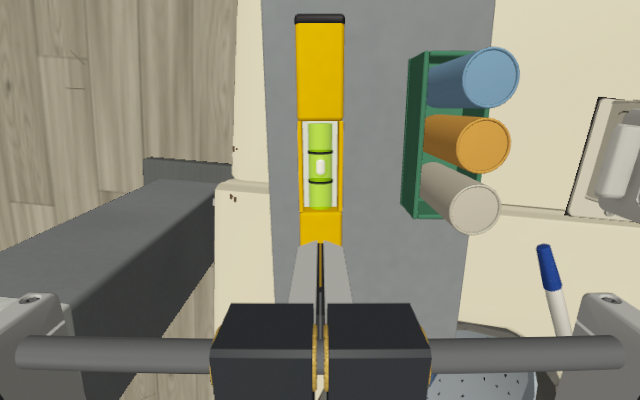

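```bash
python3 -c "
from h import *
for i in range(10):
  im=snap('wrist','w26')
  if i%3==0: st()
crop(im,280,100,80,150,4,'pics/w26c.png'); im=snap('side','s26'); crop(im,230,190,160,140,5,'pics/s26c.png');st()"
```

```text
t 29.8 p [416.8 311.2 116.8] F [-1.7 -2.  10.1] T [-0.46  0.48  0.  ] gap 0.1 j [ 0.42  0.04  1.95 -0.    1.15  0.33]
t 29.95 p [416.8 311.2 116.8] F [-2.1 -1.3  9.2] T [-0.47  0.45  0.02] gap 0.4 j [0.42 0.04 1.95 0.   1.15 0.33]
t 30.1 p [416.8 311.2 116.8] F [-2.7 -2.   8. ] T [-0.45  0.53  0.01] gap 0.7 j [ 0.42  0.04  1.95 -0.    1.15  0.33]
t 30.25 p [416.8 311.2 116.8] F [-2.3 -3.   9. ] T [-0.47  0.51  0.01] gap 0.2 j [ 0.42  0.04  1.95 -0.    1.15  0.33]
t 30.3 p [416.8 311.2 116.8] F [-3.  -2.   8.7] T [-0.54  0.54  0.  ] gap 0.4 j [ 0.42  0.04  1.95 -0.    1.15  0.33]
```

View pics/w26c.png

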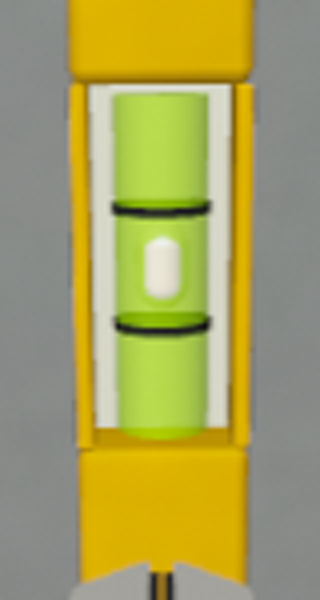

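View pics/s26c.png

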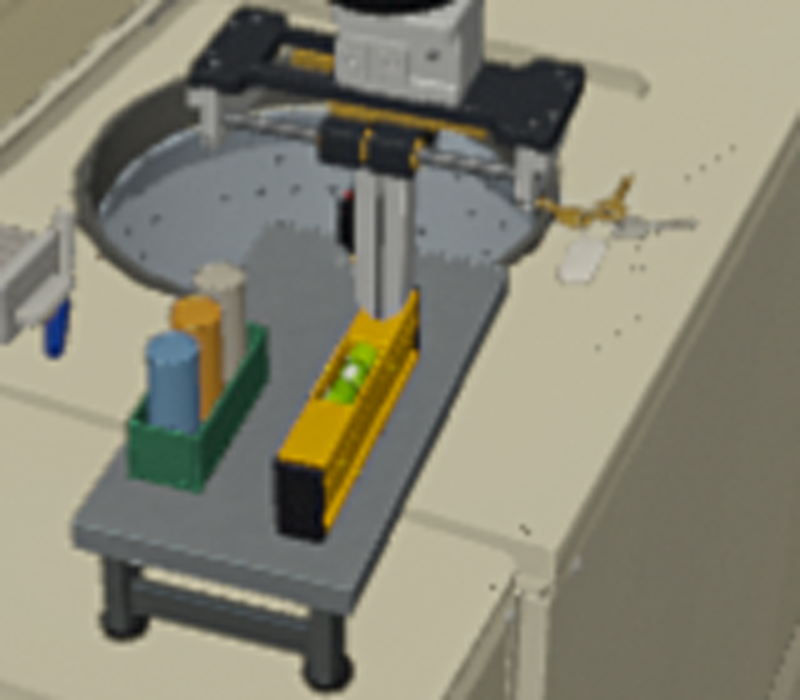

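```bash
python3 -c "
from workcell import env
print(env.finish_job())"
```

```text
the job is handed in; nothing more can be done
None
```

I handed the job in at about 30 s of the 72 s allowed. The arm was still pressing the level, and everything I checked was within limits. No verdict was reported.

- **Orange roll:** It stands released in the middle place of the green box, between the blue and grey rolls. All three look upright in the last side and wrist views. I measured it within 1 mm of the pocket's middle. It had tilted about 0.06 rad in the grip, so I tilted the tool to correct that before lowering it in.
- **Level:** It lies flat along the front strip, about 4 mm left of level_place and along the board's length.
- **Knob:** I turned it about 1.8 rad clockwise in one grasp. The bubble moved from about 6.6 mm off its middle to about 0.3 mm, towards the left end.
- **Final press:** The closed fingers push on the level's right shoulder with a steady 8 to 10 N, so it bears on the board with about 12 N including its own weight. The bubble stayed about 0.3 mm off its middle while I pressed. The keys looked unmoved in the last side view. I worked well away from the grease tube and did not check it separately.

Two measurements disagreed with what I expected:

- **Fingertip distance:** With `env.tip_extent` at 22 mm, the fingers should have met the level's top when the TCP was about 141 mm up. Contact came at 117 mm. In the pictures the fingertips were also close to TCP height. My grasps were therefore shallower than planned, but all held.
- **Bubble reading:** A slanted wrist view read the bubble about 1 mm off its middle. I relied on the nearly overhead views, which gave 0.2 to 0.3 mm.

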